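# Tap a new bench peg home in its holder

## Robot

A 6-joint arm with a two-finger parallel gripper is mounted at the origin on the work surface. World frame = base frame: x ahead of the robot, y to its left, z up, the work surface at z = 0. Lengths are in m, angles in degrees, forces in N, time in s.
With the tool pointing down it reaches from about 0.35 to 0.875 m from the base axis. Payload 4.2 kg.
Tool frame: the origin (TCP) lies midway between the tips of the shut fingers; the grasp point (between the pads) lies 19 mm behind it; z points along the fingers, y is the direction in which the jaws open and shut (so a half turn about z gives the same grasp; the last joint's range is limited). The gripper opens to 87 mm and grips with 3 to 60 N. Pads are 19 mm wide; open, the fingers measure 117 mm over their backs; the gripper's body (75 mm by 190 mm) begins 51 mm behind the grasp point.
Start: joints at [-48.323, 22.042, 0.453, 0, -68.411, -14.817], TCP at [0.282, -0.558, 0.223] pointing down, gripper open.
Joint ranges: [-179.83, 179.83], [-69.29, 118.12], [-61.27, 80.66], [-181.25, 117.63], [-171.15, -9.14], [-177.46, 177.46]. Speed limits (degrees/s): [159.86, 159.86, 180, 180, 180, 180].

## Interface

Orientations are given as a 3x3 rotation matrix whose columns are the frame's x, y, z axes.
In Python, from station import sense, capture, get_calibration, finish_job, spot_in, spot_point gives the robot as it stands.
- The arm moves only by the shell command python3 -m inch 'ROWS'. ROWS is JSON, a list of rows, each an object with "fingers": the finger opening in cm, from 0 to 8.7; "delta_pos": the shift along the tool's x, y, z in cm, a list of three; "spin": the turn about the tool's z in degrees. In form: [{"fingers": fingers, "delta_pos": [dx, dy, dz], "spin": spin}, ...]. A call has 1 to 20 rows; each row is the pose to reach, as a shift and turn from the pose commanded when the call began, along the tool's axes at that moment; what a row does not reach only later rows make up. A row lasts 1/10 s, in which the tool goes at most 50 mm and 8.59 degrees, less where a joint would pass 70% of its speed; a pose out of reach is approached as far as the arm can. A call with a gripper value outside its range is refused whole. The fingers move at their own pace and stop on an object; the grip force is fixed at half the most. Time passes only in rows, so rows that repeat a pose let the fingers close. It gives the time, the measured TCP pose, the force and the opening at its end, in the units of the state.
- sense(): the state, without advancing time (a new reading comes with each control period).
- capture(name): name is "scene" or "top"; returns the picture (420x560x3 uint8, red, green, blue); there is no depth.
- get_calibration(name): a dict with "K" (3x3 intrinsics, pixels), "dist" ([k1, k2, p1, p2, k3] as OpenCV has them; the pictures are not rectified), "T" (4x4, takes a point from camera to world coordinates). Camera axes: x right, y up, looking along -z (the intrinsics and any distortion apply to the point x, -y, -z); pixel columns grow to the right and rows downward; lengths in m; the calibration is good to about 2 mm. A picture is of the moment at which its call begins. get_calibration takes no time and is no camera call.
- finish_job(): hands the job in, once; it reports no verdict.
Trained networks look in the newest picture that a camera, given by its name, has taken for a name from the list of things; names that differ only in an ending like _2 or _b are one class to them, and where a whole thing is asked for, a point or a joint stands for the part that bears it (a point fixed in the world has none). Each returns a list of dicts, best first, with "conf" (0 to 1); they miss things now and then, are a little off and sometimes report something else, mostly with a low value. They report only what shows in the picture. A call takes as long as a camera call. They do not tell look-alikes from the thing itself.
- spot_in(camera, target): "extent" ([left, top, right, bottom] as shares, 0 to 1, of the picture: columns of its width, rows of its height, round what is visible of it).
- spot_point(camera, target): "location" ([column, row] as shares, 0 to 1, of the picture: columns of its width, rows of its height: a listed point, or the origin of a listed thing).
The state is a dict: "time_s": time; "joints": joint angles; "joint_velocities": joint speeds; "effort": joint torques, N m; "tcp_pos": TCP position; "ee_rot": TCP orientation; "wrist_force": force on the tool from outside, world axes, zero at the start; "moment": the same for the moment, N m; "gripper_width": opening from 0.0 (shut) to 1.0 (fully open).
Only numpy, scipy, OpenCV 4.12 (cv2) and the standard library are available. Lean on these libraries where they do the work, as an engineer would, in place of code of your own. Each camera call takes 0.05 s, during which the arm holds its last target.

## Task

Fit the new pale wooden bench peg: start its tongue loosely in the slot of the aluminium holder and let go of it, then pick up the mallet and drive the peg in with two or more light taps on its end until a further firm tap no longer moves it forward and it sits tight. Do not ram it, lay the mallet back on its mat, and leave everything else on the counter where it is.

Things in the scene. Friction and masses are not known exactly. Their poses are not given: they have to be found in the camera images.
- peg: the new bench peg, pale plain wood, about 120 g, 24 mm thick, lying flat: a block 68 mm long and 50 mm wide with a tapered tongue 72 mm long (42 mm wide at the block, 28 mm at its tip). Origin on the underside, under the line where tongue and block meet; x points along the tongue to its tip, z up. Take it across the block's 50 mm width, e.g. 36 mm behind the origin
- peg_tip (a point): middle of the tongue's tip, on the peg's x axis 72 mm ahead of its origin, 12 mm above the underside
- peg_end (a point): middle of the block's flat end (50 mm wide, 24 mm high), the face to be tapped: 68 mm behind the peg's origin, 12 mm above the underside
- holder: aluminium bench-peg holder screwed to the counter, 78 mm high. Origin on the counter under the middle of the slot's mouth; x points level into the slot, the way the peg is driven, z up. Before the mouth an apron level with the slot's floor (34 mm wide, 68 mm long, top 40 mm above the counter) carries the peg's block, which overhangs it by 8 mm each side
- slot_mouth (a point): middle of the slot's mouth, on its floor, 40 mm above the counter. The slot is about 38 mm wide here, narrows 2 mm per 10 mm of depth, is 75 mm long, 30 mm high under a strap over its first 26 mm. One cheek is a jaw plate set by hand, differing by 2.6 mm either way, so the tongue jams 34 to 65 mm deep, not known beforehand; with its tip 10 to 20 mm in it is still loose
- mallet: mallet, 0.3 kg: cylindrical steel head 36 mm thick, 80 mm long, white rubber faces; wooden handle 22 mm wide, 26 mm high, ending 200 mm from the head's axis. Origin under the middle of the head; handle along -x, head's axis along y, z up. Slow taps (30 to 60 mm/s) that peak at 14 to 25 N seat the peg; lighter ones only slide it, over 40 N bruises it
- mallet_grip (a point): place to take the handle, 55 mm from the head's axis (mallet x = -55 mm), 18 mm above the mallet's underside, about in the axis of the handle
- mallet_head (a point): middle of the mallet's head, 18 mm above its underside; the two striking faces, 36 mm across, lie 40 mm from here along mallet +y and -y
- mat: blue-green silicone mat, 290 x 170 x 3 mm, long side along its x, fixed; origin at the middle of its underside. The mallet belongs on it, its grip place near the middle
- old_peg: the old worn peg, dark wood with a sawn vee; size as the new one; leave alone
- powder_jar: ceramic powder jar with a blue lid, 56 mm wide, 62 mm high; leave alone
- stone_cast: yellowish stone cast of a row of teeth, 58 x 66 x 32 mm; leave alone
- firing_tray: round pale firing tray 80 mm wide with pins and crowns, 32 mm high; leave alone
- tweezers: steel tweezers 170 mm long lying flat; leave alone
- liquid_bottle: amber bottle 44 mm wide, 85 mm high; leave alone
Not all that is in view belongs to the job. Of the things that look like the peg, the larger one is meant. What is shaped like the mallet but purple is not meant.

How it is judged (in metres and radians):
On the way, in this order (a step that is already met when the one before it is completed fails the run):
1. the peg's tongue is started loosely in the slot, and the peg is let go (x of peg_tip in the frame of holder above 0.008 m and horizontal distance between peg_tip and holder below 0.06 m and contact force between peg and the fingers below 0.05 N and contact force between peg and holder below 6 N and height (world z) of peg_tip above 0.045 m), for 0.2 s.
2. the mallet taps the peg (contact force between mallet and peg above 3 N).
3. the mallet draws back from the peg by some 5 mm (contact force between mallet and peg below 0.01 N and distance between mallet_head and peg_end above 0.045 m).
4. on a further firm tap the peg, now tight, no longer moves forward (contact force between mallet and peg above 10 N and contact force between peg and holder above 10 N and linear speed of peg below 0.01 m/s).
At the end, for the whole second after the job is handed in: The peg sits tight and straight (within 0.06 rad) in the slot, its tip at least 30 mm in, pressing on the holder with over 10 N by itself, at rest; the mallet lies flat on the mat, its grip place within 80 mm of the mat's middle, at rest (contact force between peg and holder above 10 N and x of peg_tip in the frame of holder above 0.03 m and horizontal distance between peg_tip and holder below 0.071 m and height (world z) of peg_tip above 0.045 m and angle between the x axis of peg and the x axis of holder, either way round below 0.06 rad and linear speed of peg below 0.01 m/s and horizontal distance between mallet_grip and mat below 0.08 m and height (world z) of mallet_grip below 0.032 m and angle between mallet's own z axis and vertical below 0.2 rad and linear speed of mallet below 0.02 m/s); the robot touches nothing.
It fails at once if the mallet strikes or presses the peg with more than 40 N (contact force between mallet and peg above 40 N).
It fails at once if a bystander is moved by more than 20 mm (distance of any of old_peg, powder_jar, stone_cast, firing_tray, tweezers, liquid_bottle from where it was at the start of the episode above 0.02 m).
It also fails if it takes over 67 s, if anything falls off the work surface, if the arm or the gripper's body presses on something with over 40 N, if the wrist force passes 120 N, or if a joint passes its speed limit or range.

## Working session

There is one attempt and no reset: what is moved stays moved. The work goes in short steps, Python scripts to look and compute and a shell command to move; the robot and the scene stay as the last step left them, time stands still between calls to the robot, and variables do not carry over. Pictures are saved under pics/ and viewed, and the job is handed in when it is done.

```bash
ls -la; mkdir -p pics; cat > h.py <<'E'
import numpy as np, cv2
from station import sense, capture, get_calibration, spot_in, spot_point
def shot(cam,name):
    im=capture(cam); cv2.imwrite(f'pics/{name}.png',cv2.cvtColor(im,cv2.COLOR_RGB2BGR)); return im
def ray(cam,u,v):
    c=get_calibration(cam);K=np.array(c['K'],float);T=np.array(c['T'],float);d=np.array(c['dist'],float)
    p=cv2.undistortPoints(np.array([[[u,v]]],float),K,d)[0,0]
    return T[:3,3], T[:3,:3]@np.array([p[0],-p[1],-1.0])
def at_z(cam,u,v,z):
    o,r=ray(cam,u,v); return o+r*(z-o[2])/r[2]
def proj(cam,P):
    c=get_calibration(cam);K=np.array(c['K'],float);T=np.array(c['T'],float);d=np.array(c['dist'],float)
    q=(np.atleast_2d(P)-T[:3,3])@T[:3,:3]; q=q*[1,-1,-1]
    return cv2.projectPoints(q.reshape(-1,1,3),np.zeros(3),np.zeros(3),K,d)[0][:,0]
E
python3 - <<'E'
from h import *
for c in('scene','top'):
    shot(c,c+'0')
    k=get_calibration(c); print(c,np.round(k['T'],3).tolist(),np.round(k['K'],1).tolist(),k['dist'])
    for t in('peg','peg_tip','peg_end','holder','slot_mouth','mallet','mallet_grip','mallet_head','mat'):
        print(t,[(round(d['conf'],2),(np.array(d['location'])*[560,420]).round(1).tolist()) for d in spot_point(c,t)])
s=sense();print(s)
E
```

```text
total 12
drwxr-xr-x  3 agent agent 4096 Dec  7 14:18 .
drwxr-xr-x 23 root  root  4096 Dec  7 14:18 ..
drwxr-xr-x  2 agent agent 4096 Dec  7 14:18 pics
scene [[-0.277, -0.783, 0.557, 1.339], [0.961, -0.23, 0.154, 0.138], [0.008, 0.578, 0.816, 1.233], [0.0, 0.0, 0.0, 1.0]] [[525.2, 0.0, 274.9], [0.0, 525.2, 216.9], [0.0, 0.0, 1.0]] [0.04174832 0.         0.         0.         0.        ]
peg [(0.73, [257.7, 243.9]), (0.65, [372.7, 196.4])]
peg_tip [(0.94, [355.7, 188.2]), (0.8, [280.2, 254.0])]
peg_end [(0.91, [388.8, 205.6]), (0.79, [238.4, 230.4])]
holder [(0.94, [380.6, 267.2]), (0.43, [181.3, 204.7])]
slot_mouth [(0.56, [381.8, 262.7])]
mallet [(0.8, [181.7, 224.2]), (0.66, [114.5, 171.8])]
mallet_grip [(0.85, [102.4, 178.9]), (0.68, [183.8, 205.3]), (0.61, [301.3, 307.3])]
mallet_head [(0.89, [181.7, 224.8]), (0.83, [112.5, 169.9])]
mat [(0.86, [192.7, 202.9]), (0.47, [262.6, 171.1]), (0.32, [179.8, 222.3])]
top [[0.01, 0.987, -0.159, 0.264], [-1.0, 0.01, -0.003, -0.071], [-0.001, 0.16, 0.987, 1.847], [0.0, 0.0, 0.0, 1.0]] [[520.6, 0.0, 278.6], [0.0, 520.6, 205.3], [0.0, 0.0, 1.0]
[... 599 characters left out ...]
0e-03,
       -6.84105550e+01, -1.48156340e+01]), 'joint_velocities': array([-0.08100454,  0.00708123,  0.02182847,  0.07784066, -0.00732206,
        0.01800479]), 'effort': array([-7.86798159e-05, -3.90473449e+01,  1.87627369e+01,  4.22449127e+00,
        1.54614577e-02,  5.23003166e-06]), 'tcp_pos': array([ 0.28240434, -0.55754272,  0.22255679]), 'ee_rot': array([[-8.92127720e-01, -4.51783273e-01,  7.91280160e-05],
       [-4.51783273e-01,  8.92127723e-01,  1.01383215e-05],
       [-7.51726208e-05, -2.67040365e-05, -9.99999997e-01]]), 'wrist_force': array([-0.52102623,  0.05400726,  0.19481692]), 'moment': array([ 0.05603574,  0.04797857, -0.02043896]), 'gripper_width': 0.9963301459031786}
```

View pics/scene0.png

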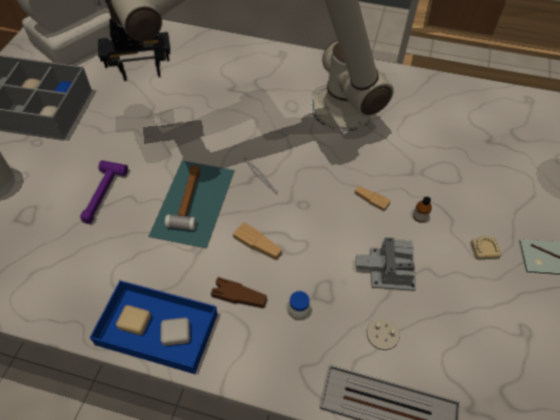

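View pics/top0.png

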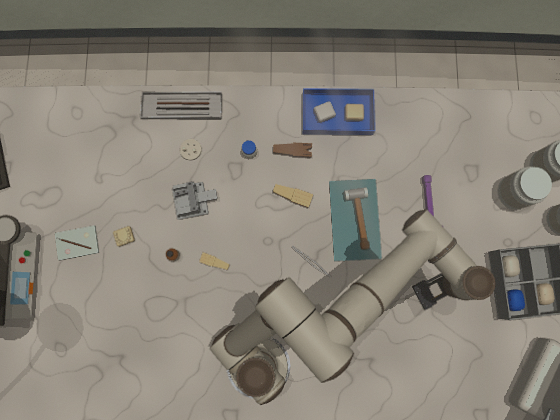

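```bash
python3 - <<'E'
import cv2
a=cv2.imread('pics/scene0.png')[150:320,90:430]
cv2.imwrite('pics/scene0c.png',cv2.resize(a,None,fx=2.3,fy=2.3,interpolation=cv2.INTER_CUBIC))
a=cv2.imread('pics/top0.png')[150:300,170:440]
cv2.imwrite('pics/top0c.png',cv2.resize(a,None,fx=2.9,fy=2.9,interpolation=cv2.INTER_CUBIC))
E
```

```text
(no output)
```

View pics/scene0c.png

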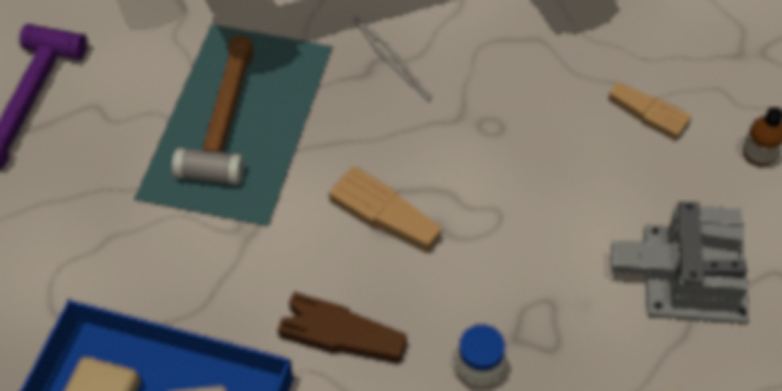

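View pics/top0c.png

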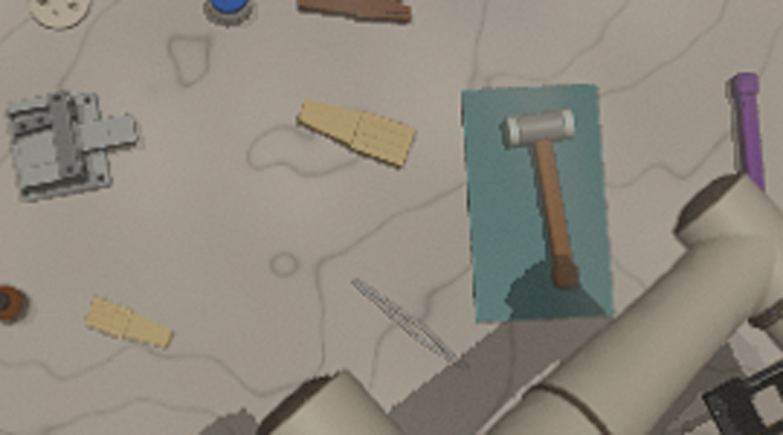

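The two pegs in the top image are a larger pale one at (293,195) and a smaller one at (213,262), so the larger one is meant. The steel-headed mallet with the brown handle is on the mat at (356,195). The purple one at (428,195) is the decoy. The holder is at (195,200) with its apron pointing toward the peg. Next I'll enlarge the peg and holder to confirm and measure them.

```bash
python3 - <<'E'
import cv2,numpy as np
def crop(f,x0,y0,w,h,s): 
    a=cv2.imread(f)[y0:y0+h,x0:x0+w]; return cv2.resize(a,None,fx=s,fy=s,interpolation=cv2.INTER_CUBIC)
a=crop('pics/top0.png',165,170,75,56,5); b=crop('pics/scene0.png',350,230,75,60,5)
c=crop('pics/top0.png',260,170,75,56,5); d=crop('pics/scene0.png',225,215,75,60,5)
cv2.imwrite('pics/z1.png',np.vstack([np.hstack([a,c]),np.hstack([b,d])]))
E
python3 - <<'E'
from h import *
def tri(a,b):
    o1,r1=ray('top',*a);o2,r2=ray('scene',*b)
    s=np.linalg.lstsq(np.c_[r1,-r2],o2-o1,rcond=None)[0]
    p,q=o1+r1*s[0],o2+r2*s[1]; return ((p+q)/2).round(4),np.linalg.norm(p-q).round(4)
for n,a,b,z in [('tip',(275.4,187.1),(280.2,254),.012),('end',(312.2,201.3),(238.4,230.4),.012),('org',(294.2,192.2),(257.7,243.9),0),('mouth',(193.8,200.6),(381.8,262.7),.04),('holder',(198.7,198.6),(380.6,267.2),0),('head',(355.1,192.9),(181.7,224.8),.021),('grip',(360.3,209.8),(183.8,205.3),.021)]:
    print(n,tri(a,b),at_z('top',*a,z).round(4),at_z('scene',*b,z).round(4))
E
```

```text
tip (array([ 0.6242, -0.0486,  0.018 ]), np.float64(0.0108)) [ 0.6265 -0.0539  0.012 ] [ 0.6197 -0.0442  0.012 ]
end (array([ 0.576 , -0.1825,  0.007 ]), np.float64(0.0079)) [ 0.5762 -0.186   0.012 ] [ 0.5784 -0.1772  0.012 ]
org (array([ 0.6073, -0.1168,  0.0129]), np.float64(0.0095)) [ 0.6108 -0.1218  0.    ] [ 0.5987 -0.1148  0.    ]
mouth (array([0.5735, 0.2303, 0.0211]), np.float64(0.0124)) [0.5697 0.2333 0.04  ] [0.5867 0.2228 0.04  ]
holder (array([0.5823, 0.2226, 0.0091]), np.float64(0.003)) [0.584  0.2226 0.    ] [0.5763 0.2248 0.    ]
head (array([ 0.6071, -0.3375,  0.0144]), np.float64(0.0049)) [ 0.6066 -0.3389  0.021 ] [ 0.6107 -0.3325  0.021 ]
grip (array([ 0.5453, -0.3548,  0.0196]), np.float64(0.0042)) [ 0.5457 -0.3567  0.021 ] [ 0.5458 -0.3521  0.021 ]
```

View pics/z1.png

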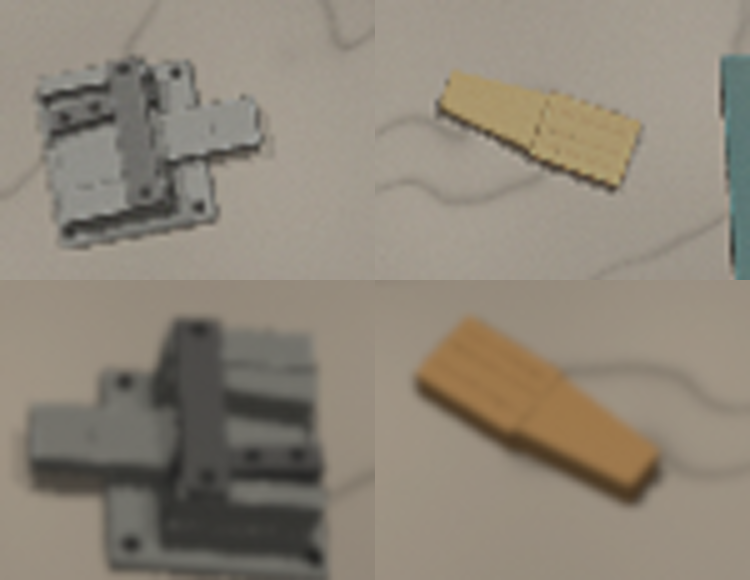

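The crops confirm it: the larger pale peg is whole, with its tongue pointing left in the top view, and the holder's apron faces it. I'll fit the outlines in each camera for accurate poses.

```bash
cat > fit.py <<'E'
from h import *
from scipy.optimize import minimize
PEG=np.array([[-68,25],[0,25],[0,21],[72,14],[72,-14],[0,-21],[0,-25],[-68,-25]])/1000
def pose2(p,xy,z):
    c,s=np.cos(p[2]),np.sin(p[2]); xy=np.atleast_2d(xy)
    return np.c_[p[0]+c*xy[:,0]-s*xy[:,1],p[1]+s*xy[:,0]+c*xy[:,1],np.full(len(xy),z)]
def pegmask(im,box):
    x0,y0,x1,y1=box; h=cv2.cvtColor(im,cv2.COLOR_RGB2HSV)
    m=np.zeros(im.shape[:2]); m[y0:y1,x0:x1]=(h[y0:y1,x0:x1,1]>box_s)
    return m
box_s=95
def render(cam,p,z0,S=8,shape=(420,560),h=.024,win=None):
    x0,y0,x1,y1=win
    m=np.zeros(((y1-y0)*S,(x1-x0)*S),np.uint8)
    for q in (slice(0,8),):
        lo=proj(cam,pose2(p,PEG,z0)); hi=proj(cam,pose2(p,PEG,z0+h))
        f=lambda a: np.round(((a-[x0,y0]+.5)*S)).astype(np.int32)
        lo,hi=f(lo),f(hi)
        cv2.fillPoly(m,[lo],1);cv2.fillPoly(m,[hi],1)
        for i in range(8):
            j=(i+1)%8; cv2.fillConvexPoly(m,cv2.convexHull(np.array([lo[i],lo[j],hi[j],hi[i]])),1)
    return m.reshape(y1-y0,S,x1-x0,S).mean((1,3))
def fitpeg(cam,im,win,p0,z0,thr):
    x0,y0,x1,y1=win; h=cv2.cvtColor(im,cv2.COLOR_RGB2HSV)[y0:y1,x0:x1,1].astype(float)
    lo,hi=np.percentile(h,15),np.percentile(h,97)
    m=np.clip((h-lo)/(hi-lo),0,1) if thr is None else (h>thr).astype(float)
    n,l,st,_=cv2.connectedComponentsWithStats((m>.5).astype(np.uint8)); k=1+np.argmax(st[1:,4]); mm=np.where(cv2.dilate((l==k).astype(np.uint8),np.ones((3,3)))>0,m,0)
    f=lambda p:np.abs(render(cam,[p[0],p[1],p[2]],z0,win=win)-mm).sum()
    best=None
    for d in ([.004,.004,.06],[.002,-.003,-.04]):
        p=p0 if best is None else best.x
        r=minimize(f,p,method='Nelder-Mead',options=dict(initial_simplex=np.array([p]+[np.array(p)+np.eye(3)[i]*d[i] for i in range(3)]),xatol=1e-5,fatol=1e-3))
        best=r
    return best.x,best.fun,mm.sum()
E
python3 - <<'E'
from fit import *
im={c:cv2.cvtColor(cv2.imread(f'pics/{c}0.png'),cv2.COLOR_BGR2RGB) for c in('top','scene')}
p0=[.604,-.118,1.25]
for c,w in(('top',(266,178,320,214)),('scene',(226,216,292,266))):
    s=cv2.cvtColor(im[c],cv2.COLOR_RGB2HSV)[w[1]:w[3],w[0]:w[2],1]; print(np.percentile(s,[5,50,80,90,97]))
    for t in(None,90,110): print(c,t,[np.round(v,4) for v in fitpeg(c,im[c],w,p0,0,t)])
# apron: gradient fit
def cost(cam,g,p):
    pts=[]
    t=np.linspace(-.066,-.012,40)
    for e in (np.c_[t,0*t+.017],np.c_[t,0*t-.017]): pts.append(e)
    t=np.linspace(-.016,.016,25); pts.append(np.c_[0*t-.068,t])
    tot=0
    for e in pts:
        uv=proj(cam,pose2(p,e,.04)).astype(np.float32)
        tot+=cv2.remap(g,uv[:,:1].copy(),uv[:,1:].copy(),cv2.INTER_CUBIC).mean()
    return -tot
for c in('top','scene'):
    a=cv2.GaussianBlur(im[c].astype(np.float32),(0,0),.7)
    g=np.sqrt(sum(cv2.Sobel(a[...,k],cv2.CV_32F,1,0)**2+cv2.Sobel(a[...,k],cv2.CV_32F,0,1)**2 for k in range(3)))
    R=[]
    for x in np.arange(.56,.60,.005):
      for y in np.arange(.20,.25,.005):
        for yaw in (1.5,1.6,1.7,1.8):
          r=minimize(lambda p:cost(c,g,p),[x,y,yaw],method='Nelder-Mead',options=dict(maxiter=60,initial_simplex=[[x,y,yaw],[x+.003,y,yaw],[x,y+.003,yaw],[x,y,yaw+.05]]))
          R.append((r.fun,*r.x))
    R.sort(); print(c,np.round(R[:3],4),np.round(R[30],4))
E
```

```text
[29. 32. 89. 92. 96.]
top None [array([ 0.6005, -0.1159,  1.2333]), np.float64(48.3376), np.float64(466.1667)]
top 90 [array([ 0.6001, -0.1159,  1.2264]), np.float64(232.7188), np.float64(275.0)]
top 110 [array([ 0.6006, -0.1146,  1.2306]), np.float64(504.8281), np.float64(1.0)]
[ 41.  43. 128. 133. 135.]
scene None [array([ 0.597 , -0.1157,  1.2289]), np.float64(96.5542), np.float64(802.1064)]
scene 90 [array([ 0.5969, -0.1169,  1.2312]), np.float64(89.1875), np.float64(799.0)]
scene 110 [array([ 0.5959, -0.1154,  1.2087]), np.float64(137.8906), np.float64(748.0)]Traceback (most recent call last):
  File "<stdin>", line 25, in <module>
    res = _minimize_neldermead(fun, x0, args, callback, bounds=bounds,
                               **options)
    fxcc = func(xcc)
    fx = function(np.copy(x), *(wrapper_args + args))
  File "<stdin>", line 25, in <lambda>
  File "<stdin>", line 15, in cost
  File "h.py", line 12, in proj
    c=get_calibration(cam);K=np.array(c['K'],float);T=np.array(c['T'],float);d=np.array(c['dist'],float)
ValueError: time passes only in moves, steps and waits
```

```bash
sed -i '2a import station,functools\nget_calibration=functools.lru_cache(None)(station.get_calibration)' h.py; cat > ap.py <<'E'
from fit import *
im={c:cv2.cvtColor(cv2.imread(f'pics/{c}0.png'),cv2.COLOR_BGR2RGB) for c in('top','scene')}
def cost(cam,g,p):
    pts=[]
    t=np.linspace(-.066,-.012,40)
    for e in (np.c_[t,0*t+.017],np.c_[t,0*t-.017]): pts.append(e)
    t=np.linspace(-.016,.016,25); pts.append(np.c_[0*t-.068,t])
    tot=0
    for e in pts:
        uv=proj(cam,pose2(p,e,.04)).astype(np.float32)
        tot+=cv2.remap(g,uv[:,:1].copy(),uv[:,1:].copy(),cv2.INTER_LINEAR).mean()
    return -tot
if __name__=='__main__':
  for c in('top','scene'):
    a=cv2.GaussianBlur(im[c].astype(np.float32),(0,0),.7)
    g=np.sqrt(sum(cv2.Sobel(a[...,k],cv2.CV_32F,1,0)**2+cv2.Sobel(a[...,k],cv2.CV_32F,0,1)**2 for k in range(3)))
    R=[]
    for x in np.arange(.56,.60,.005):
      for y in np.arange(.20,.25,.005):
        for yaw in (1.5,1.65,1.8):
          r=minimize(lambda p:cost(c,g,p),[x,y,yaw],method='Nelder-Mead',options=dict(maxiter=50,initial_simplex=[[x,y,yaw],[x+.003,y,yaw],[x,y+.003,yaw],[x,y,yaw+.05]]))
          R.append((r.fun,*r.x))
    R.sort(); print(c,np.round(R[:2],4),np.round(R[20],4))
    p=np.array(R[0][1:]); o=cv2.resize(cv2.cvtColor(im[c],cv2.COLOR_RGB2BGR),None,fx=6,fy=6,interpolation=cv2.INTER_CUBIC)
    q=(proj(c,pose2(p,[[-.068,.017],[0,.017],[0,-.017],[-.068,-.017]],.04))+.5)*6
    cv2.polylines(o,[q.astype(int).reshape(-1,1,2)],True,(0,0,255))
    m=q.mean(0).astype(int); cv2.imwrite(f'pics/ap_{c}.png',o[m[1]-200:m[1]+200,m[0]-260:m[0]+260])
E
python3 ap.py; cd pics; python3 -c "
import cv2,numpy as np
cv2.imwrite('ap.png',cv2.resize(np.vstack([cv2.imread('ap_top.png'),cv2.imread('ap_scene.png')]),None,fx=.74,fy=.74))"
```

```text
top [[-7.120612e+02  5.981000e-01  2.913000e-01  1.928700e+00]
 [-6.548044e+02  5.796000e-01  2.355000e-01  1.853000e-01]] [-6.002034e+02  5.348000e-01  2.491000e-01  1.947100e+00]
scene [[-5.396814e+02  6.356000e-01  2.938000e-01  9.590000e-02]
 [-4.709375e+02  5.930000e-01  2.214000e-01  1.988700e+00]] [-4.703683e+02  5.930000e-01  2.214000e-01  1.989900e+00]
```

View pics/ap.png

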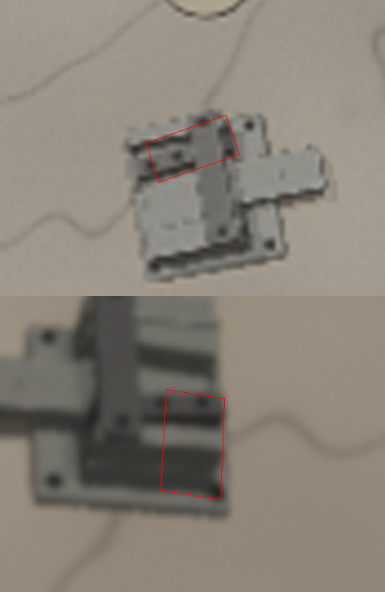

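The gradient fit locked onto the wrong edges, so I'll read the apron corners by eye at higher zoom.

```bash
python3 - <<'E'
import cv2,numpy as np
def crop(f,x0,y0,w,h,s): 
    a=cv2.imread(f)[y0:y0+h,x0:x0+w]; a=cv2.resize(a,None,fx=s,fy=s,interpolation=cv2.INTER_CUBIC)
    a=np.clip(a.astype(float)*1.3,0,255).astype(np.uint8)
    for i in range(0,w,5): cv2.putText(a,str(x0+i),(int((i+.5)*s)-10,8),0,.3,(0,0,255)); cv2.line(a,(int((i+.5)*s),10),(int((i+.5)*s),14),(0,0,255))
    for i in range(0,h,5): cv2.putText(a,str(y0+i),(0,int((i+.5)*s)+3),0,.3,(0,0,255)); cv2.line(a,(22,int((i+.5)*s)),(26,int((i+.5)*s)),(0,0,255))
    return a
cv2.imwrite('pics/zt.png',crop('pics/top0.png',168,176,54,46,14)[:, :])
cv2.imwrite('pics/zs.png',crop('pics/scene0.png',350,230,70,60,10))
E
```

```text
(no output)
```

View pics/zt.png

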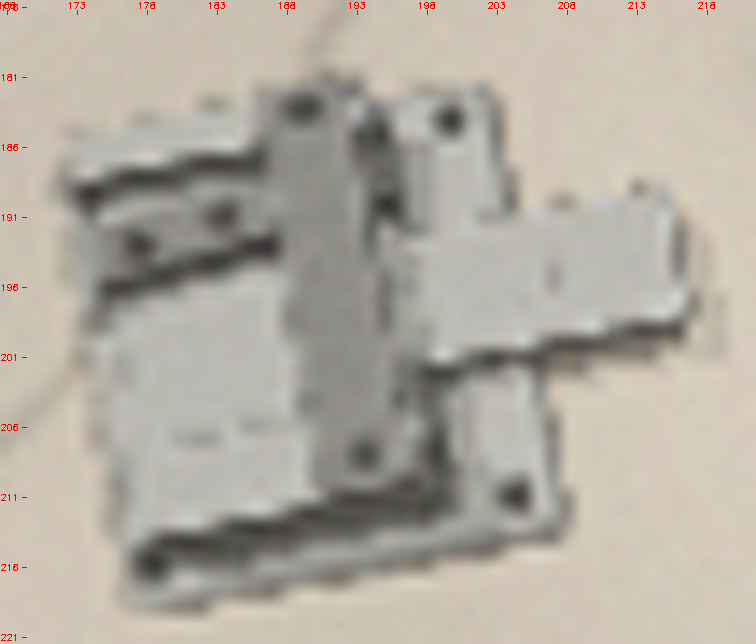

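View pics/zs.png

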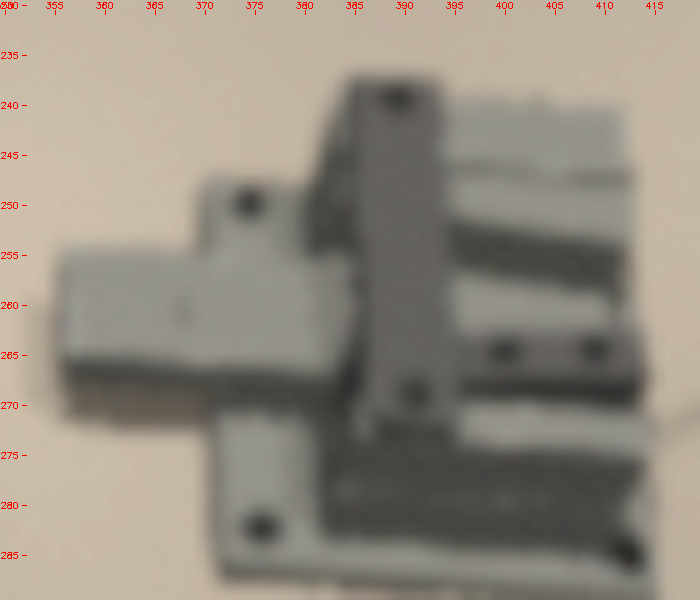

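```bash
python3 - <<'E'
from h import *
from scipy.optimize import least_squares
T=lambda X,Y:at_z('top',168+X/14-.5,176+Y/14-.5,.04)[:2]
S=lambda X,Y:at_z('scene',350+X/10-.5,230+Y/10-.5,.04)[:2]
sets={'top':dict(up=[T(520,208),T(660,186)],end=[T(668,190),T(686,312)],lo=[T(440,367),T(560,344),T(685,320)]),
'scene':dict(up=[S(70,247),S(300,255)],end=[S(59,260),S(61,350)],lo=[S(70,357),S(330,380)])}
for n,d in sets.items():
    print(n,{k:np.round(v,4).tolist() for k,v in d.items()})
    a=[np.degrees(np.arctan2(*(d[k][-1]-d[k][0])[::-1])) for k in('up','lo')]; print('edge angles',np.round(a,1))
def res(p,ss):
    R=[]
    c,s=np.cos(p[2]),np.sin(p[2])
    for d in ss:
        L=lambda q:(c*(q[0]-p[0])+s*(q[1]-p[1]), -s*(q[0]-p[0])+c*(q[1]-p[1]))
        # far-x edge: holder y=+x? yaw~100deg: holder y axis = -world x
        R+= [ (L(q)[1]+.017) for q in d['up']]+[(L(q)[1]-.017) for q in d['lo']]+[(L(q)[0]+.068) for q in d['end']]
    return R
for ss in([sets['top']],[sets['scene']],list(sets.values())):
    r=least_squares(res,[.58,.23,1.65],args=(ss,),x_scale=[.01,.01,.1]); print(np.round(r.x,4),np.degrees(r.x[2]).round(1),np.round(np.array(r.fun)*1e3,1))
E
```

```text
top {'up': [[0.6069, 0.1962], [0.6128, 0.1608]], 'end': [[0.6118, 0.1588], [0.5806, 0.1533]], 'lo': [[0.5659, 0.215], [0.5721, 0.1849], [0.5785, 0.1535]]}
edge angles [-80.4 -78.4]
scene {'up': [[0.5798, 0.1543], [0.565, 0.2131]], 'end': [[0.5846, 0.1522], [0.6115, 0.158]], 'lo': [[0.6129, 0.1606], [0.6006, 0.2269]]}
edge angles [104.1 100.5]
[0.5825 0.2226 1.7704] 101.4 [-1.6 -0.5  0.8  0.7  0.6 -0.4  0.4]
[0.5855 0.2221 1.691 ] 96.9 [ 30.8  38.4 -36.8 -32.5  -1.2   1.2]
[0.5838 0.2223 1.7396] 99.7 [ -1.3  -1.3   1.9   0.9  -0.2   0.7   0.5  32.4  37.1 -35.3 -34.2  -1.2
  -0. ]
```

```bash
python3 - <<'E'
from h import *
from scipy.optimize import least_squares
T=lambda X,Y:at_z('top',168+X/14-.5,176+Y/14-.5,.04)[:2]
S=lambda X,Y:at_z('scene',350+X/10-.5,230+Y/10-.5,.04)[:2]
sets={'top':dict(up=[T(520,208),T(660,186)],end=[T(668,190),T(686,312)],lo=[T(440,367),T(560,344),T(685,320)]),
'scene':dict(lo=[S(70,247),S(300,252)],end=[S(59,260),S(61,350)],up=[S(70,357),S(330,380)])}
def res(p,ss):
    R=[]
    c,s=np.cos(p[2]),np.sin(p[2])
    for d in ss:
        L=lambda q:(c*(q[0]-p[0])+s*(q[1]-p[1]), -s*(q[0]-p[0])+c*(q[1]-p[1]))
        R+= [ (L(q)[1]+.017) for q in d['up']]+[(L(q)[1]-.017) for q in d['lo']]+[(L(q)[0]+.068) for q in d['end']]
    return R
for ss in([sets['top']],[sets['scene']],list(sets.values())):
    r=least_squares(res,[.58,.23,1.65],args=(ss,),x_scale=[.01,.01,.1]); print(np.round(r.x,4),np.degrees(r.x[2]).round(1),np.round(np.array(r.fun)*1e3,1))
im=[cv2.resize(cv2.imread('pics/%s0.png'%c),None,fx=7,fy=7,interpolation=cv2.INTER_CUBIC) for c in('top','scene')]
# overlay using joint fit
from fit import pose2
for c,i in zip(('top','scene'),im):
    for z in (.04,):
        q=(proj(c,pose2(r.x,[[-.068,.017],[0.075,.017],[.075,-.017],[-.068,-.017]],z))+.5)*7
        cv2.polylines(i,[q.astype(int).reshape(-1,1,2)],True,(0,0,255))
    m=q.mean(0).astype(int); cv2.imwrite(f'pics/ap_{c}.png',i[m[1]-180:m[1]+180,m[0]-200:m[0]+200])
cv2.imwrite('pics/ap2.png',np.hstack([cv2.imread('pics/ap_top.png'),cv2.imread('pics/ap_scene.png')]))
# grasp plan: peg
p=np.array([.599,-.116,np.radians(70.6)])
print('grasp xy',pose2(p,[-.036,0],0))
E
```

```text
[0.5825 0.2226 1.7704] 101.4 [-1.6 -0.5  0.8  0.7  0.6 -0.4  0.4]
[0.5822 0.2212 1.7874] 102.4 [ 0.  -2.2 -0.3  2.4  0.1 -0.1]
[0.5823 0.2219 1.7799] 102.0 [-1.7 -0.2  0.4  0.7  0.9  0.1  1.2 -0.2 -1.9 -0.5  2.6 -0.7 -0.6]
grasp xy [[ 0.5870422  -0.14995602  0.        ]]
```

View pics/ap2.png

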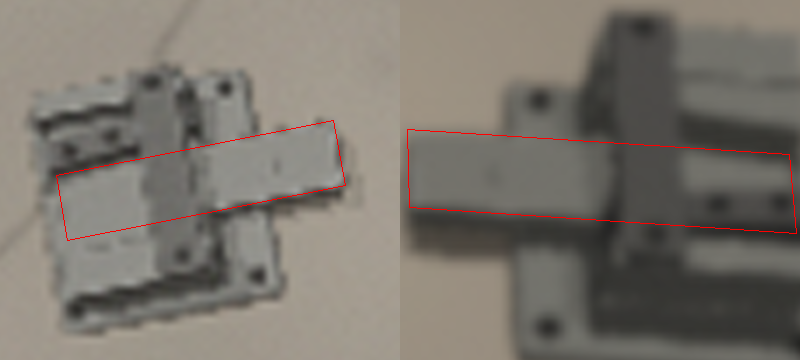

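Both cameras agree on the holder: mouth at about (0.582, 0.222), yaw about 101.8°. The peg is at (0.599, -0.116), yaw 70.6°. Next I'll work out the move above the peg grasp.

```bash
cat > to.py <<'E'
import sys,numpy as np
from station import sense
def to(x,y,z,yaw,C=None):
    s=sense(); R=np.array(s['ee_rot']);p=np.array(s['tcp_pos'])
    d=R.T@(np.array([x,y,z])-p)*100
    a=np.degrees(np.arctan2(R[1,0],R[0,0])); sp=-((yaw-a+180)%360-180)
    print('t',round(s['time_s'],2),'tcp',p.round(4),'toolx',a.round(2),'grip',round(s['gripper_width'],3),'F',np.round(s['wrist_force'],1),'j6',s['joints'][5].round(1)); print('delta cm',d.round(2),'spin',sp.round(2))
if __name__=='__main__': to(*map(float,sys.argv[1:5]))
E
python3 to.py .587 -.150 .10 -109.4
```

```text
t 1.0 tcp [ 0.2824 -0.5575  0.2226] toolx -153.14 grip 0.996 F [-0.5  0.1  0.2] j6 -14.8
delta cm [-45.59  22.6   12.26] spin -43.74
```

```bash
python3 -m inch '[{"fingers":8.7,"delta_pos":[-12,6,0],"spin":-12},{"fingers":8.7,"delta_pos":[-45.6,22.6,6],"spin":-43.7},{"fingers":8.7,"delta_pos":[-45.6,22.6,6],"spin":-43.7},{"fingers":8.7,"delta_pos":[-45.6,22.6,6],"spin":-43.7},{"fingers":8.7,"delta_pos":[-45.6,22.6,6],"spin":-43.7},{"fingers":8.7,"delta_pos":[-45.6,22.6,6],"spin":-43.7},{"fingers":8.7,"delta_pos":[-45.6,22.6,6],"spin":-43.7},{"fingers":8.7,"delta_pos":[-45.6,22.6,12.3],"spin":-43.7},{"fingers":8.7,"delta_pos":[-45.6,22.6,12.3],"spin":-43.7},{"fingers":8.7,"delta_pos":[-45.6,22.6,12.3],"spin":-43.7},{"fingers":8.7,"delta_pos":[-45.6,22.6,12.3],"spin":-43.7},{"fingers":8.7,"delta_pos":[-45.6,22.6,12.3],"spin":-43.7},{"fingers":8.7,"delta_pos":[-45.6,22.6,12.3],"spin":-43.7},{"fingers":8.7,"delta_pos":[-45.6,22.6,12.3],"spin":-43.7}]'
python3 to.py .587 -.150 .003 -109.4
python3 - <<'E'
from h import *
a=shot('scene','s1')[190:310,200:360]; b=shot('top','t1')[150:270,230:390]
cv2.imwrite('pics/c1.png',cv2.resize(np.hstack([a,b])[...,::-1],None,fx=2.4,fy=2.4,interpolation=cv2.INTER_CUBIC))
E
```

```text
time_s: 2.4
tcp_pos: [0.587, -0.1506, 0.1003]
ee_rot: [[-0.333, -0.943, 0.001], [-0.943, 0.333, -0.0], [-0.0, -0.001, -1.0]]
wrist_force: [0.1, 0.3, 0.2]
gripper_width: 1.0
t 2.4 tcp [ 0.587  -0.1506  0.1003] toolx -109.48 grip 1.0 F [0.1 0.3 0.2] j6 -20.4
delta cm [-0.06  0.03  9.73] spin -0.08
```

View pics/c1.png

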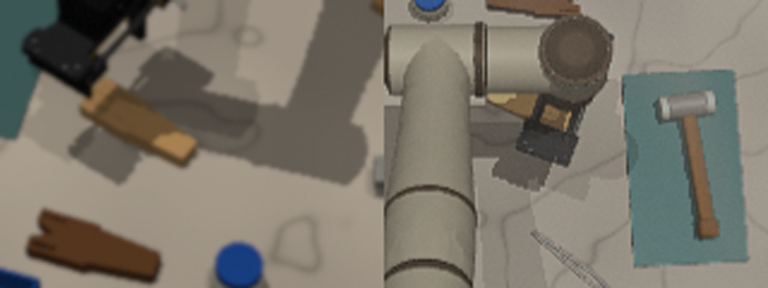

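The jaws line up over the block, and the mallet is fully visible at this moment. Going down and closing.

```bash
python3 -m inch '[{"fingers":8.7,"delta_pos":[0,0,3],"spin":0},{"fingers":8.7,"delta_pos":[0,0,6],"spin":0},{"fingers":8.7,"delta_pos":[0,0,8.4],"spin":0},{"fingers":8.7,"delta_pos":[0,0,9.4],"spin":0},{"fingers":8.7,"delta_pos":[0,0,9.7],"spin":0},{"fingers":8.7,"delta_pos":[0,0,9.7],"spin":0},{"fingers":4,"delta_pos":[0,0,9.7],"spin":0},{"fingers":4,"delta_pos":[0,0,9.7],"spin":0},{"fingers":4,"delta_pos":[0,0,9.7],"spin":0},{"fingers":4,"delta_pos":[0,0,9.7],"spin":0},{"fingers":4,"delta_pos":[0,0,9.7],"spin":0},{"fingers":4,"delta_pos":[0,0,9.7],"spin":0}]'
```

```text
time_s: 3.7
tcp_pos: [0.5873, -0.1499, 0.0027]
ee_rot: [[-0.333, -0.943, 0.0], [-0.943, 0.333, -0.0], [-0.0, -0.0, -1.0]]
wrist_force: [-0.1, -0.2, 0.5]
gripper_width: 0.566
```

```bash
python3 to.py .6099 .0898 .12 -78.2
```

```text
t 3.7 tcp [ 0.5873 -0.1499  0.0027] toolx -109.43 grip 0.566 F [-0.1 -0.2  0.5] j6 -20.4
delta cm [-23.36   5.84 -11.73] spin -31.23
```

```bash
python3 -m inch '[{"fingers":4,"delta_pos":[0,0,-2],"spin":0},{"fingers":4,"delta_pos":[0,0,-6],"spin":0},{"fingers":4,"delta_pos":[-2,0.5,-9.7],"spin":-4},{"fingers":4,"delta_pos":[-6,1.5,-11.7],"spin":-10},{"fingers":4,"delta_pos":[-10,2.5,-11.7],"spin":-16},{"fingers":4,"delta_pos":[-14,3.5,-11.7],"spin":-22},{"fingers":4,"delta_pos":[-18,4.5,-11.7],"spin":-28},{"fingers":4,"delta_pos":[-21.5,5.4,-11.7],"spin":-31.2},{"fingers":4,"delta_pos":[-23.4,5.8,-11.7],"spin":-31.2},{"fingers":4,"delta_pos":[-23.4,5.8,-11.7],"spin":-31.2},{"fingers":4,"delta_pos":[-23.4,5.8,-11.7],"spin":-31.2}]'
python3 to.py .6078 .0996 .045 -78.2
python3 - <<'E'
from h import *
a=shot('scene','s2')[200:320,280:440]; b=shot('top','t2')[150:270,160:320]
cv2.imwrite('pics/c2.png',cv2.resize(np.hstack([a,b])[...,::-1],None,fx=2.4,fy=2.4,interpolation=cv2.INTER_CUBIC))
for c in('top','scene'):
  for t in('peg_tip','peg_end','slot_mouth'): print(c,t,[(round(d['conf'],2),(np.array(d['location'])*[560,420]).round(1).tolist()) for d in spot_point(c,t)])
E
```

```text
time_s: 4.8
tcp_pos: [0.6098, 0.0899, 0.119]
ee_rot: [[0.203, -0.979, -0.001], [-0.979, -0.203, -0.0], [0.0, 0.002, -1.0]]
wrist_force: [-0.5, -0.8, -0.3]
gripper_width: 0.573
t 4.8 tcp [0.6098 0.0899 0.119 ] toolx -78.26 grip 0.573 F [-0.5 -0.8 -0.3] j6 -11.7
delta cm [-0.99 -0.01  7.4 ] spin -0.06
top peg_tip [(0.74, [203.4, 187.0]), (0.42, [228.2, 267.3])]
top peg_end [(0.66, [201.7, 257.8]), (0.65, [242.7, 183.9])]
top slot_mouth [(0.85, [198.2, 196.2]), (0.67, [223.3, 186.1])]
scene peg_tip [(0.67, [380.2, 242.4])]
scene peg_end [(0.91, [390.8, 206.0])]
scene slot_mouth [(0.61, [381.9, 261.5])]
```

View pics/c2.png

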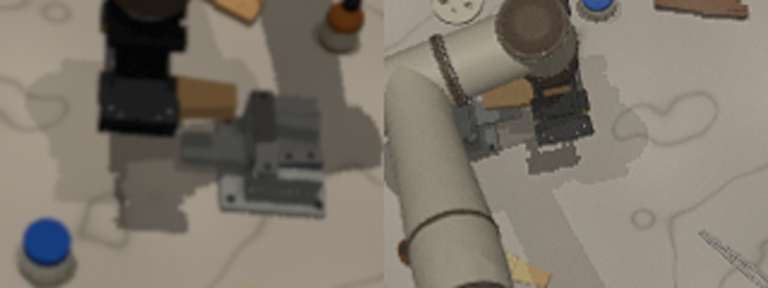

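```bash
python3 - <<'E'
from fit import *
th=np.radians(101.74); ax=np.array([np.cos(th),np.sin(th)])
o=np.array([.6098,.0899])+.036*ax; p=[*o,th]; z0=.119-.0027
out=[]
for c,f,(x0,y0) in(('scene','s2',(330,215)),('top','t2',(180,160))):
    i=cv2.resize(cv2.imread(f'pics/{f}.png'),None,fx=6,fy=6,interpolation=cv2.INTER_CUBIC)
    for z,col in((z0,(255,0,0)),(z0+.024,(0,0,255))):
        q=(proj(c,pose2(p,PEG,z))+.5)*6; cv2.polylines(i,[q.astype(int).reshape(-1,1,2)],True,col)
    out.append(i[y0*6:y0*6+360,x0*6:x0*6+390])
cv2.imwrite('pics/ov2.png',np.hstack(out))
E
```

```text
(no output)
```

View pics/ov2.png

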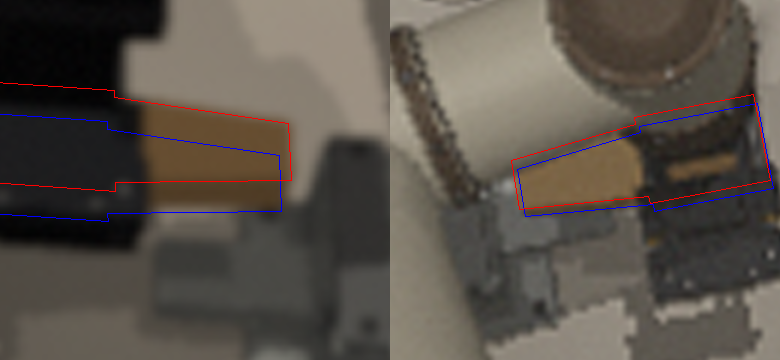

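The predicted model matches the held peg in both views to about 2 mm. Now descend in front of the mouth and slide the tip in slowly.

```bash
python3 -m inch '[{"fingers":4,"delta_pos":[-1,0,2],"spin":0},{"fingers":4,"delta_pos":[-1,0,5],"spin":0},{"fingers":4,"delta_pos":[-1,0,7],"spin":0},{"fingers":4,"delta_pos":[-1,0,7.4],"spin":0},{"fingers":4,"delta_pos":[-1,0,7.4],"spin":0},{"fingers":4,"delta_pos":[-1.7,0,7.4],"spin":0},{"fingers":4,"delta_pos":[-2.4,0,7.4],"spin":0},{"fingers":4,"delta_pos":[-2.7,0,7.4],"spin":0},{"fingers":4,"delta_pos":[-2.7,0,7.4],"spin":0}]'
python3 - <<'E'
from fit import *
s=sense();print(s['tcp_pos'],s['wrist_force'],s['moment'])
shot('scene','s3');shot('top','t3')
R=s['ee_rot'];th=np.arctan2(-R[1,0],-R[0,0]); ax=np.array([np.cos(th),np.sin(th)])
o=np.array(s['tcp_pos'])[:2]+.036*ax; p=[*o,th]; z0=s['tcp_pos'][2]-.0027
out=[]
for c,f,(x0,y0) in(('scene','s3',(340,225)),('top','t3',(175,165))):
    i=cv2.resize(cv2.imread(f'pics/{f}.png'),None,fx=6,fy=6,interpolation=cv2.INTER_CUBIC)
    for z,col in((z0,(255,0,0)),(z0+.024,(0,0,255))):
        q=(proj(c,pose2(p,PEG,z))+.5)*6; cv2.polylines(i,[q.astype(int).reshape(-1,1,2)],True,col)
    out.append(i[y0*6:y0*6+360,x0*6:x0*6+390])
cv2.imwrite('pics/ov3.png',np.hstack(out))
E
```

```text
time_s: 6.1
tcp_pos: [0.605, 0.1174, 0.0463]
ee_rot: [[0.205, -0.979, 0.001], [-0.979, -0.205, 0.001], [-0.0, -0.001, -1.0]]
wrist_force: [0.3, -0.8, -1.7]
gripper_width: 0.576
[0.60500912 0.11743003 0.04634221] [ 0.25356715 -0.7763691  -1.71729497] [-0.05918693  0.08985752  0.0243905 ]
```

View pics/ov3.png

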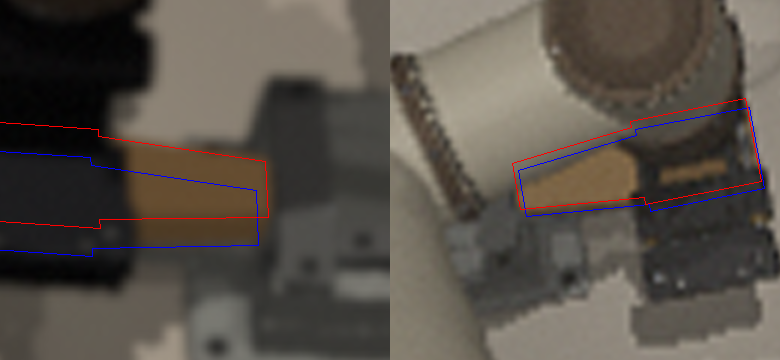

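Tip is at the mouth, height and line look right, and there's no contact force. Advancing 14 mm more.

```bash
python3 -m inch '[{"fingers":4,"delta_pos":[-0.4,0,0.1],"spin":0},{"fingers":4,"delta_pos":[-0.8,0,0.1],"spin":0},{"fingers":4,"delta_pos":[-1.2,0,0.1],"spin":0},{"fingers":4,"delta_pos":[-1.4,0,0.1],"spin":0},{"fingers":4,"delta_pos":[-1.4,0,0.1],"spin":0},{"fingers":4,"delta_pos":[-1.4,0,0.1],"spin":0}]'
python3 - <<'E'
from fit import *
s=sense();print(s['tcp_pos'],s['wrist_force'],s['moment'])
shot('scene','s4');shot('top','t4')
out=[]
for c,f,(x0,y0) in(('scene','s4',(340,225)),('top','t4',(175,165))):
    i=cv2.resize(cv2.imread(f'pics/{f}.png'),None,fx=6,fy=6,interpolation=cv2.INTER_CUBIC)
    out.append(i[y0*6:y0*6+360,x0*6:x0*6+390])
cv2.imwrite('pics/ov4.png',np.hstack(out))
E
```

```text
time_s: 6.8
tcp_pos: [0.6019, 0.1303, 0.0445]
ee_rot: [[0.204, -0.979, -0.0], [-0.979, -0.204, -0.0], [0.0, 0.0, -1.0]]
wrist_force: [0.1, -0.3, -0.4]
gripper_width: 0.568
[0.60189329 0.13027378 0.04452291] [ 0.11533051 -0.27812457 -0.35150942] [-0.07378211  0.09399422  0.03418731]
```

View pics/ov4.png

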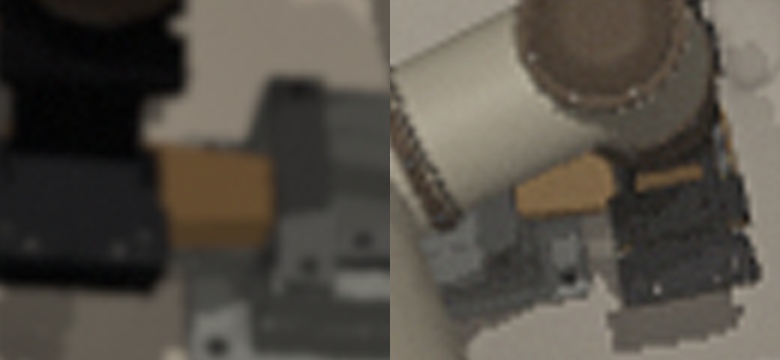

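The tip is in the slot with no contact force. Lower about 1 mm, let go, and rise.

```bash
python3 -m inch '[{"fingers":4,"delta_pos":[0,0,0.12],"spin":0},{"fingers":4,"delta_pos":[0,0,0.12],"spin":0},{"fingers":8.7,"delta_pos":[0,0,0.12],"spin":0},{"fingers":8.7,"delta_pos":[0,0,0.12],"spin":0},{"fingers":8.7,"delta_pos":[0,0,0.12],"spin":0},{"fingers":8.7,"delta_pos":[0,0,0.12],"spin":0},{"fingers":8.7,"delta_pos":[0,0,0.12],"spin":0},{"fingers":8.7,"delta_pos":[0,0,-3],"spin":0},{"fingers":8.7,"delta_pos":[0,0,-7],"spin":0},{"fingers":8.7,"delta_pos":[0,0,-12],"spin":0},{"fingers":8.7,"delta_pos":[0,0,-12],"spin":0}]'
python3 - <<'E'
from fit import *
shot('scene','s5');shot('top','t5')
out=[]
for c,f,(x0,y0) in(('scene','s5',(340,225)),('top','t5',(175,165))):
    i=cv2.resize(cv2.imread(f'pics/{f}.png'),None,fx=6,fy=6,interpolation=cv2.INTER_CUBIC)
    out.append(i[y0*6:y0*6+360,x0*6:x0*6+390])
cv2.imwrite('pics/ov5.png',np.hstack(out))
# mallet from t1 
def tri(a,b):
    o1,r1=ray('top',*a);o2,r2=ray('scene',*b)
    s=np.linalg.lstsq(np.c_[r1,-r2],o2-o1,rcond=None)[0]
    p,q=o1+r1*s[0],o2+r2*s[1]; return ((p+q)/2).round(4),np.linalg.norm(p-q).round(4)
i=cv2.imread('pics/t1.png')[178:260,325:385]; j=cv2.imread('pics/s1.png')[155:247,145:240]
k=[cv2.resize(i,None,fx=6.4,fy=6.4,interpolation=cv2.INTER_CUBIC),cv2.resize(j,None,fx=4,fy=4,interpolation=cv2.INTER_CUBIC)]
h=max(a.shape[0] for a in k)
cv2.imwrite('pics/mal.png',np.hstack([cv2.copyMakeBorder(a,0,h-a.shape[0],0,0,cv2.BORDER_CONSTANT) for a in k]))
E
```

```text
time_s: 8.0
tcp_pos: [0.6065, 0.1316, 0.1731]
ee_rot: [[0.205, -0.979, 0.016], [-0.979, -0.205, 0.005], [-0.001, -0.016, -1.0]]
wrist_force: [1.2, 0.3, 1.3]
gripper_width: 0.999
```

View pics/ov5.png

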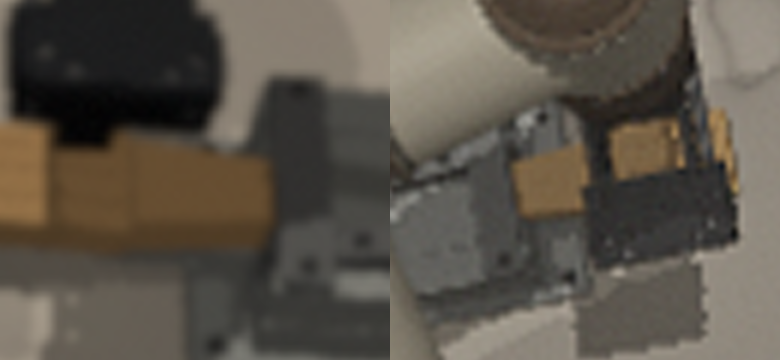

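View pics/mal.png

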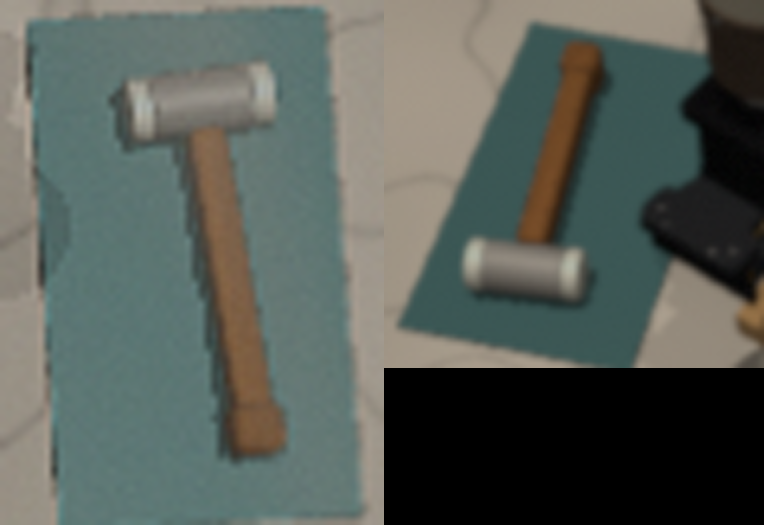

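```bash
python3 - <<'E'
from h import *
T=lambda X,Y,z:at_z('top',325+X/6.4-.5,178+Y/6.4-.5,z)
S=lambda X,Y,z:at_z('scene',145+(X-384)/4-.5,155+Y/4-.5,z)
print('head',T(203,101,.021),S(526,270,.021))
for a in((T(208,135,.034),T(252,400,.034)),(S(537,235,.034),S(577,80,.034)),): print(a,np.degrees(np.arctan2(*(a[0]-a[1])[1::-1])))
print('faces top',T(133,108,.021),T(272,91,.021)); print('faces scene',S(466,265,.021),S(585,275,.021))
a=T(133,108,.021)-T(272,91,.021);print(np.degrees(np.arctan2(a[1],a[0])),np.linalg.norm(a)); a=S(585,275,.021)-S(466,265,.021);print(np.degrees(np.arctan2(a[1],a[0])),np.linalg.norm(a))
mt=[T(28,20,.003),T(325,8,.003),T(360,512,.003),T(60,524,.003)]; print('mat',np.mean(mt,0),mt)
ms=[S(530,22,.003),S(400,325,.003)];print(ms, np.linalg.norm(ms[0]-ms[1]))
E
python3 to.py .55 -.351 .13 -164.5
```

```text
head [ 0.60530043 -0.34290751  0.021     ] [ 0.60312897 -0.34057358  0.021     ]
(array([ 0.58376816, -0.34347712,  0.034     ]), array([ 0.43694933, -0.36570469,  0.034     ])) 8.608893438240974
(array([ 0.58104564, -0.33932037,  0.034     ]), array([ 0.44102992, -0.36374712,  0.034     ])) 9.896064815668055
faces top [ 0.60091145 -0.30367117  0.021     ] [ 0.61140073 -0.38170593  0.021     ]
faces scene [ 0.61094669 -0.38233749  0.021     ] [ 0.59551668 -0.29954303  0.021     ]
97.65569802658959 0.07873658302671621
100.55682978777205 0.08422000009719742
mat [ 0.51641441 -0.33907191  0.003     ] [array([ 0.65419123, -0.24701293,  0.003     ]), array([ 0.66304776, -0.41584884,  0.003     ]), array([ 0.37814088, -0.43004129,  0.003     ]), array([ 0.37027779, -0.26338459,  0.003     ])]
[array([ 0.3735273, -0.4326026,  0.003    ]), array([ 0.66023869, -0.41391282,  0.003     ])] 0.2873199075124976
t 8.1 tcp [0.6025 0.1306 0.1663] toolx -78.25 grip 0.998 F [-0.5  0.5 -0.2] j6 -15.5
delta cm [46.09 14.96  3.52] spin 86.25
```

```bash
python3 to.py .5596 -.349 .10 -170.8
```

```text
t 8.1 tcp [0.6025 0.1306 0.1663] toolx -78.25 grip 0.998 F [-0.5  0.5 -0.2] j6 -15.5
delta cm [46.09 13.99  6.52] spin 92.55
```

```bash
python3 -m inch '[{"fingers":8.7,"delta_pos":[4,1,0],"spin":8},{"fingers":8.7,"delta_pos":[8,2.4,0],"spin":16},{"fingers":8.7,"delta_pos":[12.5,3.8,0],"spin":24},{"fingers":8.7,"delta_pos":[17,5.1,0],"spin":32},{"fingers":8.7,"delta_pos":[21.5,6.5,0],"spin":40},{"fingers":8.7,"delta_pos":[26,7.9,0],"spin":48},{"fingers":8.7,"delta_pos":[30.5,9.2,0],"spin":56},{"fingers":8.7,"delta_pos":[35,10.6,0],"spin":64},{"fingers":8.7,"delta_pos":[39.5,12,2],"spin":72},{"fingers":8.7,"delta_pos":[43.5,13.2,4],"spin":80},{"fingers":8.7,"delta_pos":[46.1,14,6.5],"spin":88},{"fingers":8.7,"delta_pos":[46.1,14,6.5],"spin":92.6},{"fingers":8.7,"delta_pos":[46.1,14,6.5],"spin":92.6},{"fingers":8.7,"delta_pos":[46.1,14,6.5],"spin":92.6},{"fingers":8.7,"delta_pos":[46.1,14,6.5],"spin":92.6}]'
python3 to.py .5596 -.349 .008 -170.8
python3 - <<'E'
from fit import *
shot('scene','s6');shot('top','t6')
out=[]
for c,f,(x0,y0) in(('scene','s6',(150,160)),('top','t6',(320,165))):
    i=cv2.resize(cv2.imread(f'pics/{f}.png'),None,fx=4,fy=4,interpolation=cv2.INTER_CUBIC)
    out.append(i[y0*4:y0*4+360,x0*4:x0*4+390])
p=[.599-.0,0,0]
cv2.imwrite('pics/ov6.png',np.hstack(out))
i=cv2.resize(cv2.imread('pics/t6.png'),None,fx=6,fy=6,interpolation=cv2.INTER_CUBIC)[165*6:225*6,175*6:240*6]
j=cv2.resize(cv2.imread('pics/s6.png'),None,fx=6,fy=6,interpolation=cv2.INTER_CUBIC)[225*6:285*6,335*6:400*6]
cv2.imwrite('pics/ov6b.png',np.hstack([i,j]))
E
```

```text
time_s: 9.6
tcp_pos: [0.5592, -0.349, 0.0998]
ee_rot: [[-0.987, -0.161, 0.0], [-0.161, 0.987, -0.0], [-0.0, -0.0, -1.0]]
wrist_force: [1.0, 0.1, 0.3]
gripper_width: 1.0
t 9.6 tcp [ 0.5592 -0.349   0.0998] toolx -170.71 grip 1.0 F [1.  0.1 0.3] j6 -62.8
delta cm [-0.04 -0.    9.18] spin 0.09
```

View pics/ov6.png

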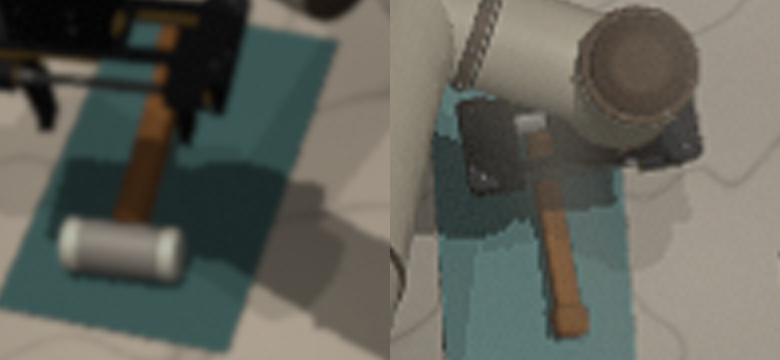

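View pics/ov6b.png

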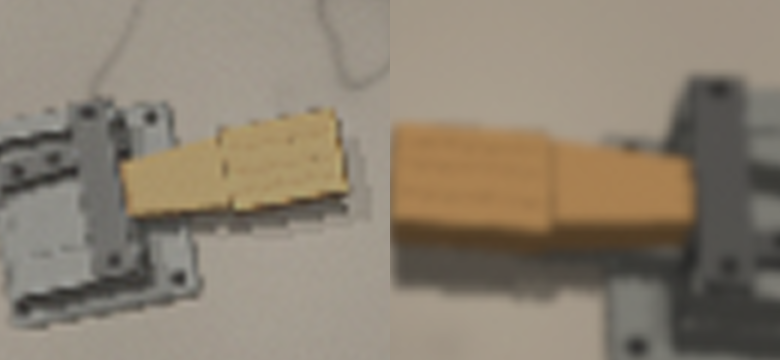

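The peg lies on the apron with its tongue tip under the strap, straight. The jaws straddle the mallet handle. Down and grip.

```bash
python3 -m inch '[{"fingers":8.7,"delta_pos":[0,0,3],"spin":0},{"fingers":8.7,"delta_pos":[0,0,6],"spin":0},{"fingers":8.7,"delta_pos":[0,0,8.2],"spin":0},{"fingers":8.7,"delta_pos":[0,0,9],"spin":0},{"fingers":8.7,"delta_pos":[0,0,9.1],"spin":0},{"fingers":1,"delta_pos":[0,0,9.1],"spin":0},{"fingers":1,"delta_pos":[0,0,9.1],"spin":0},{"fingers":1,"delta_pos":[0,0,9.1],"spin":0},{"fingers":1,"delta_pos":[0,0,9.1],"spin":0},{"fingers":1,"delta_pos":[0,0,9.1],"spin":0},{"fingers":1,"delta_pos":[0,0,9.1],"spin":0},{"fingers":1,"delta_pos":[0,0,9.1],"spin":0},{"fingers":1,"delta_pos":[0,0,9.1],"spin":0}]'
python3 - <<'E'
from h import *
T=lambda X,Y,z:at_z('top',175+X/6-.5,165+Y/6-.5,z)[:2]
S=lambda X,Y,z:at_z('scene',335+X/6-.5,225+Y/6-.5,z)[:2]
z=.064
e=[T(335,108,z),T(348,190,z)]; j=[T(219,128,z),T(233,208,z)]; t=[T(124,162,z),T(130,215,z)]
print('end',np.mean(e,0),np.linalg.norm(e[0]-e[1]),'junc',np.mean(j,0),'len',np.linalg.norm(np.mean(e,0)-np.mean(j,0)))
d=np.mean(j,0)-np.mean(e,0);print('yaw',np.degrees(np.arctan2(d[1],d[0])))
j2=[S(553-390,130,z),S(553-390,233,z)]; print('scene junc',np.mean(j2,0),np.linalg.norm(j2[0]-j2[1]))
E
```

```text
time_s: 11.0
tcp_pos: [0.5588, -0.3496, 0.0085]
ee_rot: [[-0.987, -0.159, -0.0], [-0.159, 0.987, 0.0], [0.0, 0.0, -1.0]]
wrist_force: [-0.2, -0.6, -0.2]
gripper_width: 0.352
end [0.6068808  0.09903659] 0.04926238359186109 junc [0.59499601 0.16602772] len 0.068037196300069
yaw 100.06008601455065
scene junc [0.5926461  0.16704868] 0.052217822098990216
```

```bash
python3 -m inch '[{"fingers":1,"delta_pos":[0,0,0],"spin":0},{"fingers":1,"delta_pos":[0,0,0],"spin":0},{"fingers":1,"delta_pos":[0,0,0],"spin":0},{"fingers":1,"delta_pos":[0,0,0],"spin":0}]'
```

```text
time_s: 11.4
tcp_pos: [0.5585, -0.3493, 0.0085]
ee_rot: [[-0.987, -0.159, -0.001], [-0.159, 0.987, 0.0], [0.001, 0.001, -1.0]]
wrist_force: [-0.7, 1.8, 1.5]
gripper_width: 0.253
```

Gripped (22 mm). Lift and carry to behind the peg's end.

```bash
python3 to.py .5751 .0159 .14 -168.2
```

```text
t 11.4 tcp [ 0.5585 -0.3493  0.0085] toolx -170.84 grip 0.253 F [-0.7  1.8  1.5] j6 -62.8
delta cm [ -7.44  35.8  -13.14] spin -2.64
```

```bash
python3 -m inch '[{"fingers":1,"delta_pos":[0,0,-2],"spin":0},{"fingers":1,"delta_pos":[0,0,-5],"spin":0},{"fingers":1,"delta_pos":[0,0,-9],"spin":0},{"fingers":1,"delta_pos":[-0.5,2,-12],"spin":0},{"fingers":1,"delta_pos":[-1.2,6,-13.1],"spin":0},{"fingers":1,"delta_pos":[-2,10,-13.1],"spin":-2.6},{"fingers":1,"delta_pos":[-3,14.5,-13.1],"spin":-2.6},{"fingers":1,"delta_pos":[-4,19,-13.1],"spin":-2.6},{"fingers":1,"delta_pos":[-5,23.5,-13.1],"spin":-2.6},{"fingers":1,"delta_pos":[-6,28,-13.1],"spin":-2.6},{"fingers":1,"delta_pos":[-6.8,32,-13.1],"spin":-2.6},{"fingers":1,"delta_pos":[-7.2,34.5,-13.1],"spin":-2.6},{"fingers":1,"delta_pos":[-7.4,35.8,-13.1],"spin":-2.6},{"fingers":1,"delta_pos":[-7.4,35.8,-13.1],"spin":-2.6},{"fingers":1,"delta_pos":[-7.4,35.8,-13.1],"spin":-2.6}]'
python3 to.py .5751 .0259 .0395 -168.2
python3 - <<'E'
from h import *
a=shot('scene','s7')[170:320,250:450]; b=shot('top','t7')[130:280,160:360]
cv2.imwrite('pics/c7.png',cv2.resize(np.hstack([a,b])[...,::-1],None,fx=2,fy=2,interpolation=cv2.INTER_CUBIC))
print(proj('scene',[.5751+.045,.0159+.0094,.1525]),proj('top',[.5751+.045,.0159+.0094,.1525]))
E
```

```text
time_s: 12.9
tcp_pos: [0.5746, 0.015, 0.1391]
ee_rot: [[-0.979, -0.203, -0.001], [-0.203, 0.979, -0.0], [0.001, -0.0, -1.0]]
wrist_force: [0.6, -0.4, -3.5]
gripper_width: 0.246
t 12.9 tcp [0.5746 0.015  0.1391] toolx -168.26 grip 0.246 F [ 0.6 -0.4 -3.5] j6 -95.9
delta cm [-0.28  1.06  9.96] spin -0.06
[[308.11114927 231.34284456]] [[251.26620101 180.57233433]]
```

View pics/c7.png

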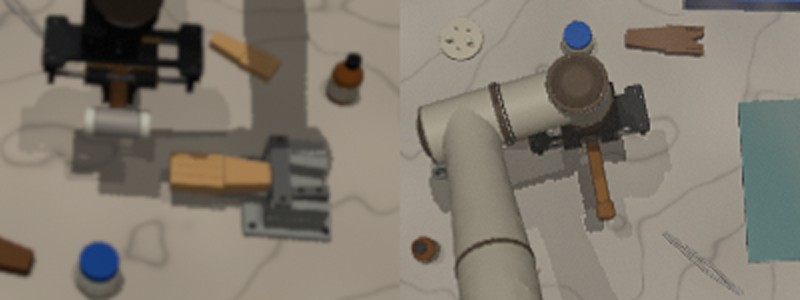

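Head appears at scene pixel (308,230), as predicted. Lower to peg height, 25 mm behind the end.

```bash
python3 -m inch '[{"fingers":1,"delta_pos":[-0.3,0.5,3],"spin":0},{"fingers":1,"delta_pos":[-0.3,1,7],"spin":0},{"fingers":1,"delta_pos":[-0.3,1,9.4],"spin":0},{"fingers":1,"delta_pos":[-0.3,1,10],"spin":0},{"fingers":1,"delta_pos":[-0.3,1,10],"spin":0},{"fingers":1,"delta_pos":[-0.3,1,10],"spin":0}]'
python3 to.py .5700 .0504 .0395 -168.2
python3 - <<'E'
from h import *
a=shot('scene','s8')[200:300,300:420]; b=shot('top','t8')[130:230,180:300]
cv2.imwrite('pics/c8.png',cv2.resize(np.hstack([a,b])[...,::-1],None,fx=3.3,fy=3.3,interpolation=cv2.INTER_CUBIC))
E
```

```text
time_s: 13.6
tcp_pos: [0.5772, 0.0256, 0.041]
ee_rot: [[-0.979, -0.203, 0.003], [-0.203, 0.979, 0.0], [-0.003, -0.0, -1.0]]
wrist_force: [0.1, -1.6, -1.1]
gripper_width: 0.249
t 13.6 tcp [0.5772 0.0256 0.041 ] toolx -168.26 grip 0.249 F [ 0.1 -1.6 -1.1] j6 -96.9
delta cm [0.2  2.57 0.15] spin -0.06
```

View pics/c8.png

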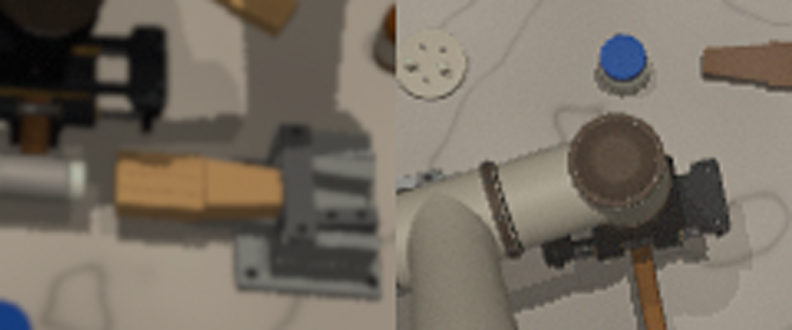

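Head is level and in line with the peg's end, with a gap of about 25 mm. Approach and slide the peg in short steps, watching the force.

```bash
python3 -m inch '[{"fingers":1,"delta_pos":[0.2,0.5,0.1],"spin":0},{"fingers":1,"delta_pos":[0.2,1,0.1],"spin":0},{"fingers":1,"delta_pos":[0.2,1.5,0.1],"spin":0},{"fingers":1,"delta_pos":[0.2,1.9,0.1],"spin":0},{"fingers":1,"delta_pos":[0.2,2.3,0.1],"spin":0},{"fingers":1,"delta_pos":[0.2,2.7,0.1],"spin":0},{"fingers":1,"delta_pos":[0.2,3.1,0.1],"spin":0}]'
python3 -c "
from h import *
s=sense();print(s['tcp_pos'],s['ee_rot'].T@s['wrist_force'],s['moment'])"
```

```text
time_s: 14.4
tcp_pos: [0.5675, 0.0562, 0.0386]
ee_rot: [[-0.979, -0.204, 0.0], [-0.204, 0.979, -0.0], [-0.0, -0.0, -1.0]]
wrist_force: [0.1, -2.1, -2.6]
gripper_width: 0.254
[0.56752129 0.05615168 0.03860129] [ 0.35915687 -2.09369541  2.60623   ] [-0.29629868 -0.06687039 -0.02245572]
```

```bash
python3 -m inch '[{"fingers":1,"delta_pos":[0,0.4,0],"spin":0},{"fingers":1,"delta_pos":[0,0.8,0],"spin":0}]'
python3 -c "
from h import *
a=shot('scene','s9')[200:300,300:420]; s=sense();print(s['tcp_pos'],s['ee_rot'].T@s['wrist_force'],s['moment'])
cv2.imwrite('pics/c9.png',cv2.resize(a[...,::-1],None,fx=5,fy=5,interpolation=cv2.INTER_CUBIC))"
```

```text
time_s: 14.6
tcp_pos: [0.5659, 0.064, 0.0386]
ee_rot: [[-0.979, -0.204, 0.0], [-0.204, 0.979, -0.0], [-0.0, -0.0, -1.0]]
wrist_force: [0.7, -0.8, -2.2]
gripper_width: 0.247
[0.56583595 0.06448005 0.03856863] [0.16393138 0.95135223 4.10647307] [ 0.03796884  0.0132413  -0.01553737]
```

View pics/c9.png

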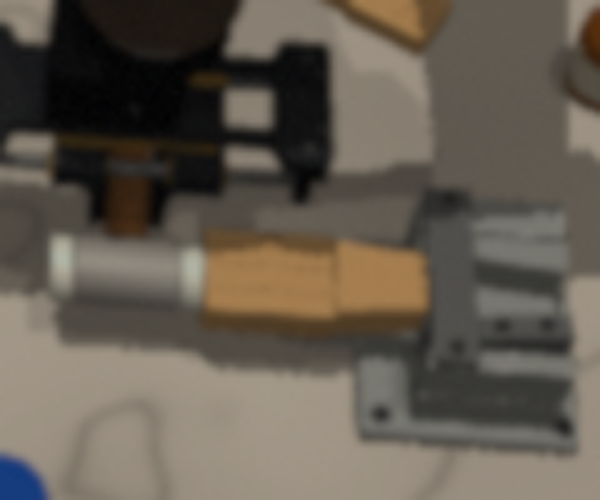

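The mallet face is on the peg's end and the peg is sliding freely, with the tip about 28 mm in. Continue in single small steps.

```bash
for i in 1; do python3 -m inch '[{"fingers":1,"delta_pos":[0,0.3,0],"spin":0}]'; python3 -m inch '[{"fingers":1,"delta_pos":[0,0.3,0],"spin":0}]' ; python3 -c "
from h import *
s=sense();print(s['tcp_pos'],s['ee_rot'].T@s['wrist_force'],s['moment'],s['effort'].round(2))"; done
```

```text
time_s: 14.75
tcp_pos: [0.5652, 0.0668, 0.0385]
ee_rot: [[-0.979, -0.204, -0.0], [-0.204, 0.979, -0.0], [0.0, -0.0, -1.0]]
wrist_force: [1.1, -0.8, -2.0]
gripper_width: 0.254
time_s: 14.85
tcp_pos: [0.5646, 0.0697, 0.0386]
ee_rot: [[-0.979, -0.204, 0.0], [-0.204, 0.979, -0.0], [0.0, -0.0, -1.0]]
wrist_force: [0.8, -1.7, -2.3]
gripper_width: 0.252
[0.56462944 0.06970343 0.03855289] [-0.47825781 -1.82309397  2.31768992] [-0.3143227  -0.13577142 -0.07152933] [  0.45 -40.1   14.15   3.13  -0.05   0.11]
```

```bash
python3 -m inch '[{"fingers":1,"delta_pos":[0,0.3,0],"spin":0}]' | grep -E 'tcp|force'
```

```text
tcp_pos: [0.564, 0.0727, 0.0385]
wrist_force: [-0.8, -0.5, -2.6]
```

```bash
python3 -m inch '[{"fingers":1,"delta_pos":[0,0.3,0],"spin":0}]' | grep -E 'tcp|force'
```

```text
tcp_pos: [0.5634, 0.0757, 0.0385]
wrist_force: [0.2, -0.5, -2.2]
```

```bash
python3 -c "
from h import *
s=sense();print(s['tcp_pos'],s['ee_rot'].T@s['wrist_force'],s['moment'])"
```

```text
[0.56340177 0.07566865 0.0385425 ] [-0.08841612 -0.50631383  2.2159927 ] [-0.30320569 -0.12777312 -0.11775045]
```

```bash
python3 -m inch '[{"fingers":1,"delta_pos":[0,0.3,0],"spin":0}]' | grep -E 'tcp|force'; python3 -c "
from h import *
s=sense();print(s['moment'])"
```

```text
tcp_pos: [0.5628, 0.0786, 0.0385]
wrist_force: [-0.2, -1.3, -2.7]
[-0.32398927 -0.10926615 -0.0380463 ]
```

```bash
python3 -m inch '[{"fingers":1,"delta_pos":[0,0.3,0],"spin":0}]' | grep -E 'tcp|force'; python3 -c "
from h import *
s=sense();print(s['moment'])"
```

```text
tcp_pos: [0.5622, 0.0816, 0.0385]
wrist_force: [0.5, -1.3, -2.8]
[-0.31273668 -0.13944025 -0.07376529]
```

```bash
python3 -m inch '[{"fingers":1,"delta_pos":[0,0.2,0],"spin":0}]' | grep -E 'tcp|force'; python3 -c "
from h import *
s=sense();print(s['moment'])
a=shot('scene','s10')[200:300,300:420]
cv2.imwrite('pics/c10.png',cv2.resize(a[...,::-1],None,fx=5,fy=5,interpolation=cv2.INTER_CUBIC))"
```

```text
tcp_pos: [0.5618, 0.0836, 0.0386]
wrist_force: [-0.3, -0.3, -3.0]
[-0.30392639 -0.1401931  -0.08230141]
```

View pics/c10.png

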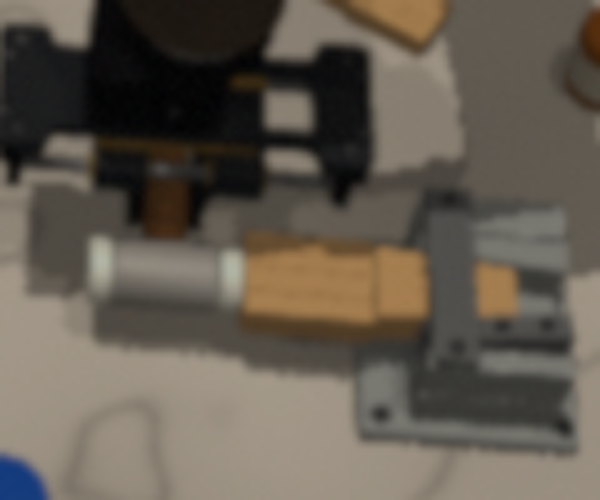

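The tip now shows beyond the strap (about 48 mm in) and still slides freely. Continue in small steps.

```bash
python3 -m inch '[{"fingers":1,"delta_pos":[0,0.3,0],"spin":0}]' | grep -E 'tcp|force'; python3 -c "
from h import *
s=sense();print(s['moment'])"
```

```text
tcp_pos: [0.5611, 0.0863, 0.0385]
wrist_force: [0.8, -0.8, -2.2]
[-0.29543159 -0.09538953 -0.12874158]
```

```bash
python3 -m inch '[{"fingers":1,"delta_pos":[0,0.3,0],"spin":0}]' | grep -E 'tcp|force'; python3 -c "
from h import *
s=sense();print(s['moment'])"
```

```text
tcp_pos: [0.5606, 0.0893, 0.0386]
wrist_force: [1.9, -2.5, -2.8]
[-0.72741696 -0.47664418 -0.24691849]
```

```bash
python3 -m inch '[{"fingers":1,"delta_pos":[0,0.2,0],"spin":0}]' | grep -E 'tcp|force'; python3 -c "
from h import *
s=sense();print(s['moment'],s['ee_rot'].T@s['wrist_force'])
shot('scene','s11')"
```

```text
tcp_pos: [0.5607, 0.0911, 0.0387]
wrist_force: [4.0, -4.7, -3.4]
[-1.36293535 -0.9432321  -0.46391497] [-2.94310357 -5.41544015  3.3765473 ]
```

```bash
python3 -m inch '[{"fingers":1,"delta_pos":[0,-0.4,0],"spin":0},{"fingers":1,"delta_pos":[0,-0.9,0],"spin":0},{"fingers":1,"delta_pos":[0,-1.3,0],"spin":0},{"fingers":1,"delta_pos":[0,-1.3,0],"spin":0}]' | grep -E 'tcp|force'; python3 -c "
from h import *
s=sense();print(s['moment'],s['ee_rot'].T@s['wrist_force'])
b=shot('scene','s12')[210:290,310:420]
a=cv2.imread('pics/s11.png')[210:290,310:420]
cv2.imwrite('pics/c12.png',cv2.resize(np.vstack([a,b[...,::-1]]),None,fx=3.7,fy=3.7,interpolation=cv2.INTER_CUBIC))"
```

```text
tcp_pos: [0.5627, 0.0778, 0.0385]
wrist_force: [0.2, 0.1, -2.3]
[-0.00885978  0.01106543  0.00109411] [-0.24749115  0.00642326  2.30788793]
```

View pics/c12.png

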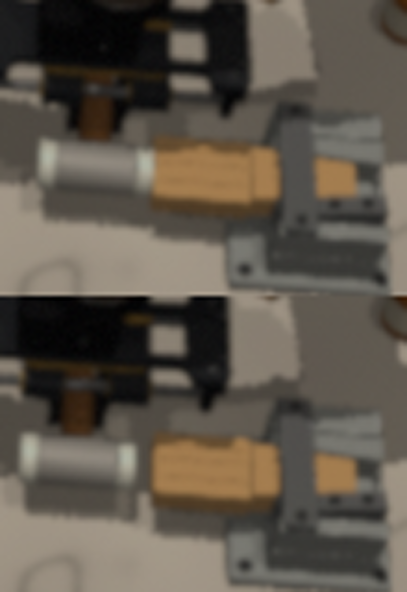

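Gap of about 13 mm, mallet straight, peg held in the slot (tip about 55 mm in). Now a tap at 40 mm/s with 2 mm past the last contact.

```bash
python3 -m inch '[{"fingers":1,"delta_pos":[0,0.3,0],"spin":0},{"fingers":1,"delta_pos":[0,0.7,0],"spin":0},{"fingers":1,"delta_pos":[0,1.1,0],"spin":0},{"fingers":1,"delta_pos":[0,1.5,0],"spin":0}]' | grep -E 'tcp|force'; python3 -c "
from h import *
s=sense();print(s['moment'],s['ee_rot'].T@s['wrist_force'])"
python3 -m inch '[{"fingers":1,"delta_pos":[0,-0.4,0],"spin":0},{"fingers":1,"delta_pos":[0,-0.8,0],"spin":0},{"fingers":1,"delta_pos":[0,-1.2,0],"spin":0},{"fingers":1,"delta_pos":[0,-1.5,0],"spin":0},{"fingers":1,"delta_pos":[0,-1.5,0],"spin":0}]' | grep -E 'tcp|force'
```

```text
tcp_pos: [0.5601, 0.0934, 0.0387]
wrist_force: [3.1, -5.6, -3.9]
[-1.548616   -1.081988   -0.46285212] [-1.9152624  -6.12772971  3.93489122]
tcp_pos: [0.5628, 0.0778, 0.0385]
wrist_force: [-0.6, -0.3, -2.7]
```

```bash
python3 -m inch '[{"fingers":1,"delta_pos":[0,0.3,0],"spin":0},{"fingers":1,"delta_pos":[0,0.6,0],"spin":0},{"fingers":1,"delta_pos":[0,1.0,0],"spin":0},{"fingers":1,"delta_pos":[0,1.4,0],"spin":0},{"fingers":1,"delta_pos":[0,1.8,0],"spin":0}]' | grep -E 'tcp|force'; python3 -c "
from h import *
s=sense();print(s['moment'],s['ee_rot'].T@s['wrist_force'])"
python3 -m inch '[{"fingers":1,"delta_pos":[0,-0.4,0],"spin":0},{"fingers":1,"delta_pos":[0,-0.8,0],"spin":0},{"fingers":1,"delta_pos":[0,-1.2,0],"spin":0},{"fingers":1,"delta_pos":[0,-1.6,0],"spin":0},{"fingers":1,"delta_pos":[0,-1.8,0],"spin":0}]' | grep -E 'tcp|force'; python3 -c "
from h import *
b=shot('scene','s13')[210:290,310:420]
a=cv2.imread('pics/s12.png')[210:290,310:420]
cv2.imwrite('pics/c13.png',cv2.resize(np.vstack([a,b[...,::-1]]),None,fx=3.7,fy=3.7,interpolation=cv2.INTER_CUBIC))"
```

```text
tcp_pos: [0.5592, 0.0955, 0.0387]
wrist_force: [4.0, -14.8, -2.6]
[-4.48044683 -1.28806789 -0.5949042 ] [ -0.88260327 -15.33293325   2.62518663]
tcp_pos: [0.5628, 0.078, 0.0385]
wrist_force: [0.3, 0.2, -3.1]
```

View pics/c13.png

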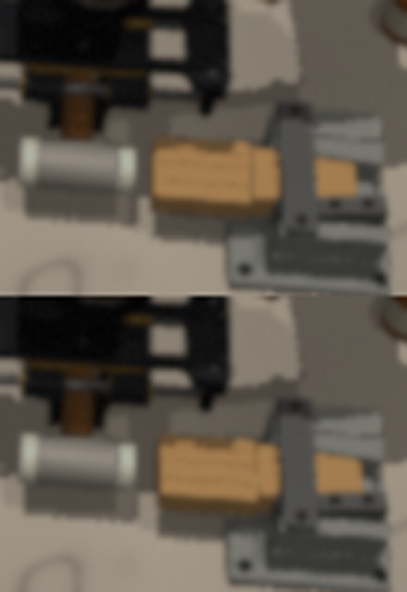

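15 N on that tap and the peg advanced a few mm. One more, 1 mm deeper.

```bash
python3 -m inch '[{"fingers":1,"delta_pos":[0,0.3,0],"spin":0},{"fingers":1,"delta_pos":[0,0.7,0],"spin":0},{"fingers":1,"delta_pos":[0,1.1,0],"spin":0},{"fingers":1,"delta_pos":[0,1.5,0],"spin":0},{"fingers":1,"delta_pos":[0,1.88,0],"spin":0}]' | grep -E 'tcp|force'; python3 -c "
from h import *
s=sense();print(s['moment'],s['ee_rot'].T@s['wrist_force'])"
python3 -m inch '[{"fingers":1,"delta_pos":[0,0,0],"spin":0}]' | grep -E 'tcp|force'
python3 -m inch '[{"fingers":1,"delta_pos":[0,-0.4,0],"spin":0},{"fingers":1,"delta_pos":[0,-0.8,0],"spin":0},{"fingers":1,"delta_pos":[0,-1.2,0],"spin":0},{"fingers":1,"delta_pos":[0,-1.6,0],"spin":0},{"fingers":1,"delta_pos":[0,-1.88,0],"spin":0}]' | grep -E 'tcp|force'; python3 -c "
from h import *
b=shot('scene','s14')[210:290,310:420]
a=cv2.imread('pics/s13.png')[210:290,310:420]
cv2.imwrite('pics/c14.png',cv2.resize(np.vstack([a,b[...,::-1]]),None,fx=3.7,fy=3.7,interpolation=cv2.INTER_CUBIC))"
```

```text
tcp_pos: [0.5586, 0.0956, 0.0386]
wrist_force: [4.0, -16.7, -2.1]
[-5.14602834 -1.36959779 -0.60528279] [ -0.4923612  -17.18292815   2.15935904]
tcp_pos: [0.5589, 0.0952, 0.0386]
wrist_force: [2.2, -9.0, -3.6]
tcp_pos: [0.5629, 0.0782, 0.0386]
wrist_force: [-0.3, 0.1, -3.0]
```

View pics/c14.png

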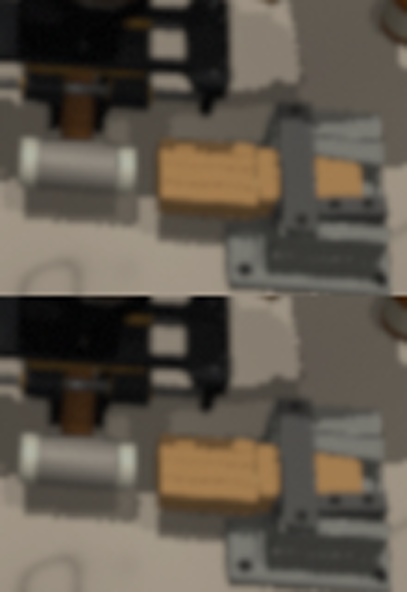

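No visible movement with a 17 N peak. One slightly firmer confirming tap.

```bash
python3 -m inch '[{"fingers":1,"delta_pos":[0,0.4,0],"spin":0},{"fingers":1,"delta_pos":[0,0.8,0],"spin":0},{"fingers":1,"delta_pos":[0,1.2,0],"spin":0},{"fingers":1,"delta_pos":[0,1.6,0],"spin":0},{"fingers":1,"delta_pos":[0,2.0,0],"spin":0}]' | grep -E 'tcp|force'; python3 -c "
from h import *
s=sense();print(s['moment'],s['ee_rot'].T@s['wrist_force'])"
python3 -m inch '[{"fingers":1,"delta_pos":[0,0,0],"spin":0},{"fingers":1,"delta_pos":[0,0,0],"spin":0}]' | grep -E 'tcp|force'
python3 -m inch '[{"fingers":1,"delta_pos":[0,-0.4,0],"spin":0},{"fingers":1,"delta_pos":[0,-0.8,0],"spin":0},{"fingers":1,"delta_pos":[0,-1.2,0],"spin":0},{"fingers":1,"delta_pos":[0,-1.6,0],"spin":0},{"fingers":1,"delta_pos":[0,-2,0],"spin":0}]' | grep -E 'time|tcp|force'; python3 -c "
from h import *
b=shot('scene','s15')[210:290,310:420]
a=cv2.imread('pics/s14.png')[210:290,310:420]
cv2.imwrite('pics/c15.png',cv2.resize(np.vstack([a,b[...,::-1]]),None,fx=3.7,fy=3.7,interpolation=cv2.INTER_CUBIC))
g=[cv2.cvtColor(cv2.imread('pics/%s.png'%f),cv2.COLOR_BGR2GRAY)[244:276,350:407].astype(np.float32) for f in('s12','s13','s14','s15')]
for i in range(3): print(cv2.phaseCorrelate(g[i],g[i+1]), np.abs(g[i+1]-g[i]).mean())
s=sense(); print(s['tcp_pos'])"
```

```text
tcp_pos: [0.5581, 0.0958, 0.0386]
wrist_force: [5.2, -19.7, -1.5]
[-5.7326098  -1.49516382 -0.69231542] [ -1.06041693 -20.34585682   1.6026887 ]
tcp_pos: [0.5585, 0.0955, 0.0386]
wrist_force: [3.1, -10.3, -2.7]
time_s: 20.5
tcp_pos: [0.5629, 0.0784, 0.0386]
wrist_force: [0.3, 0.2, -3.1]
((0.4672770230183225, 0.005186604443874643), 0.8532694006959597) 2.9183114
((0.026107412597202284, -0.03816801123417335), 1.016964520762364) 0.41282895
((0.007990729061877033, -0.012640786675348181), 0.9863594089945157) 0.43201753
[0.56289005 0.07785038 0.03852197]
```

View pics/c15.png

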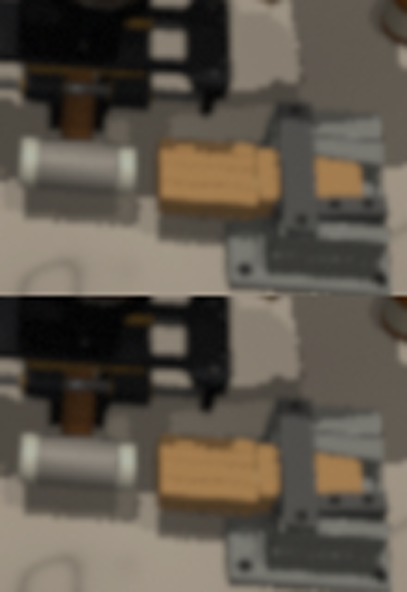

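The peg moved less than 0.05 px over the last two taps (17 and 20 N), so it is seated. Next, back away, lift, and return the mallet.

```bash
python3 to.py .555 -.349 .06 -170.8
```

```text
t 20.55 tcp [0.5629 0.0779 0.0385] toolx -168.25 grip 0.251 F [-0.3  0.3 -3.6] j6 -102.5
delta cm [  9.46 -41.63  -2.14] spin 2.55
```

```bash
python3 -m inch '[{"fingers":1,"delta_pos":[0,-1.5,0],"spin":0},{"fingers":1,"delta_pos":[0,-3,-2],"spin":0},{"fingers":1,"delta_pos":[0.2,-5,-6],"spin":0},{"fingers":1,"delta_pos":[0.8,-8,-9],"spin":0},{"fingers":1,"delta_pos":[2,-12,-9],"spin":2.5},{"fingers":1,"delta_pos":[3,-16.5,-9],"spin":2.5},{"fingers":1,"delta_pos":[4,-21,-9],"spin":2.5},{"fingers":1,"delta_pos":[5,-25.5,-9],"spin":2.5},{"fingers":1,"delta_pos":[6.5,-30,-9],"spin":2.5},{"fingers":1,"delta_pos":[8,-34.5,-9],"spin":2.5},{"fingers":1,"delta_pos":[9,-38.5,-8],"spin":2.5},{"fingers":1,"delta_pos":[9.5,-41.2,-5],"spin":2.5},{"fingers":1,"delta_pos":[9.5,-41.6,-2.1],"spin":2.5},{"fingers":1,"delta_pos":[9.5,-41.6,-2.1],"spin":2.5},{"fingers":1,"delta_pos":[9.5,-41.6,-2.1],"spin":2.5}]'
python3 to.py .555 -.349 .0092 -170.8
python3 - <<'E'
from h import *
a=shot('scene','s16')[150:260,140:290]; b=shot('top','t16')[165:275,300:450]
cv2.imwrite('pics/c16.png',cv2.resize(np.hstack([a,b])[...,::-1],None,fx=2.6,fy=2.6,interpolation=cv2.INTER_CUBIC))
E
```

```text
time_s: 22.05
tcp_pos: [0.5541, -0.3486, 0.0593]
ee_rot: [[-0.987, -0.161, -0.002], [-0.161, 0.987, 0.0], [0.002, 0.0, -1.0]]
wrist_force: [0.3, 0.3, -2.6]
gripper_width: 0.248
t 22.05 tcp [ 0.5541 -0.3486  0.0593] toolx -170.74 grip 0.248 F [ 0.3  0.3 -2.6] j6 -62.7
delta cm [-0.09 -0.06  5.01] spin 0.06
```

View pics/c16.png

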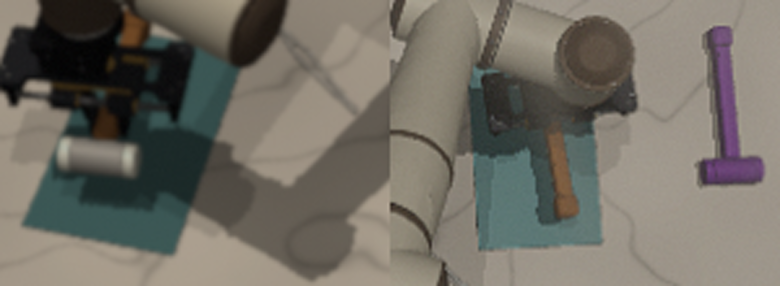

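```bash
python3 -m inch '[{"fingers":1,"delta_pos":[0,0,1.5],"spin":0},{"fingers":1,"delta_pos":[0,0,3],"spin":0},{"fingers":1,"delta_pos":[0,0,4.1],"spin":0},{"fingers":1,"delta_pos":[0,0,4.7],"spin":0},{"fingers":1,"delta_pos":[0,0,4.9],"spin":0},{"fingers":1,"delta_pos":[0,0,5],"spin":0},{"fingers":1,"delta_pos":[0,0,5],"spin":0}]'
```

```text
time_s: 22.85
tcp_pos: [0.5549, -0.3484, 0.0098]
ee_rot: [[-0.987, -0.161, 0.001], [-0.161, 0.987, -0.0], [-0.0, -0.0, -1.0]]
wrist_force: [-0.6, 0.0, -2.7]
gripper_width: 0.25
```

```bash
python3 -m inch '[{"fingers":1,"delta_pos":[0,0,0.05],"spin":0},{"fingers":1,"delta_pos":[0,0,0.1],"spin":0},{"fingers":1,"delta_pos":[0,0,0.1],"spin":0}]'|grep -E 'tcp|force'
```

```text
tcp_pos: [0.5547, -0.3483, 0.0088]
wrist_force: [-0.0, 0.5, -4.3]
```

```bash
python3 -m inch '[{"fingers":1,"delta_pos":[0,0,0.04],"spin":0},{"fingers":1,"delta_pos":[0,0,0.06],"spin":0},{"fingers":1,"delta_pos":[0,0,0.06],"spin":0}]'|grep -E 'tcp|force'
```

```text
tcp_pos: [0.5547, -0.3483, 0.0084]
wrist_force: [-0.4, 0.8, 1.2]
```

Contact with the mat (force went to +1.2 N). Opening and rising.

```bash
python3 -m inch '[{"fingers":3,"delta_pos":[0,0,0],"spin":0},{"fingers":5,"delta_pos":[0,0,0],"spin":0},{"fingers":6,"delta_pos":[0,0,0],"spin":0},{"fingers":7,"delta_pos":[0,0,0],"spin":0},{"fingers":8,"delta_pos":[0,0,0],"spin":0},{"fingers":8,"delta_pos":[0,0,0],"spin":0},{"fingers":8,"delta_pos":[0,0,-2],"spin":0},{"fingers":8,"delta_pos":[0,0,-5],"spin":0},{"fingers":8,"delta_pos":[0,0,-9],"spin":0},{"fingers":8,"delta_pos":[0,0,-13],"spin":0},{"fingers":8,"delta_pos":[0,0,-17],"spin":0},{"fingers":8,"delta_pos":[4,-4,-18],"spin":0},{"fingers":8,"delta_pos":[8,-8,-18],"spin":0},{"fingers":8,"delta_pos":[12,-12,-18],"spin":0},{"fingers":8,"delta_pos":[15,-16,-18],"spin":0},{"fingers":8,"delta_pos":[15,-16,-18],"spin":0}]'
python3 - <<'E'
from h import *
a=shot('scene','s17'); b=shot('top','t17')
cv2.imwrite('pics/c17.png',cv2.resize(np.hstack([a[150:330,80:430],b[130:310,150:450]])[...,::-1],None,fx=1.2,fy=1.2,interpolation=cv2.INTER_CUBIC))
cv2.imwrite('pics/c17b.png',cv2.resize(np.hstack([a[225:285,335:425],b[170:230,165:255]])[...,::-1],None,fx=4.4,fy=4.4,interpolation=cv2.INTER_CUBIC))
i=cv2.imread('pics/t17.png')[178:260,325:385]; j=cv2.imread('pics/s17.png')[155:247,145:240]
k=[cv2.resize(i,None,fx=6.4,fy=6.4,interpolation=cv2.INTER_CUBIC),cv2.resize(j,None,fx=4,fy=4,interpolation=cv2.INTER_CUBIC)]
h=max(a.shape[0] for a in k)
cv2.imwrite('pics/mal2.png',np.hstack([cv2.copyMakeBorder(a,0,h-a.shape[0],0,0,cv2.BORDER_CONSTANT) for a in k]))
E
```

```text
time_s: 25.05
tcp_pos: [0.4295, -0.5333, 0.1878]
ee_rot: [[-0.988, -0.157, -0.0], [-0.157, 0.988, -0.0], [0.0, -0.0, -1.0]]
wrist_force: [-0.5, 0.4, -0.1]
gripper_width: 0.918
```

View pics/c17.png

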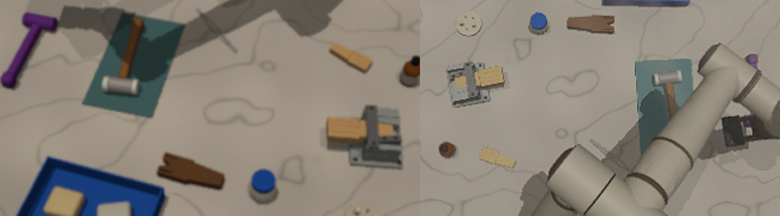

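View pics/c17b.png

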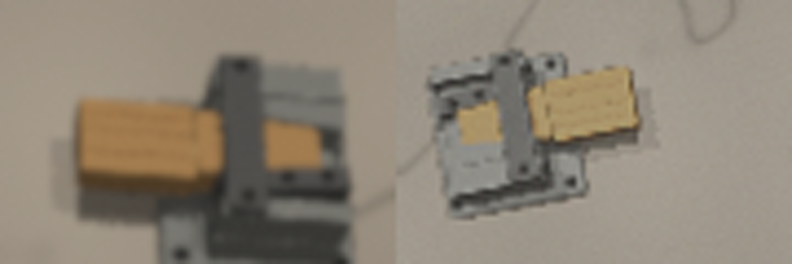

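View pics/mal2.png

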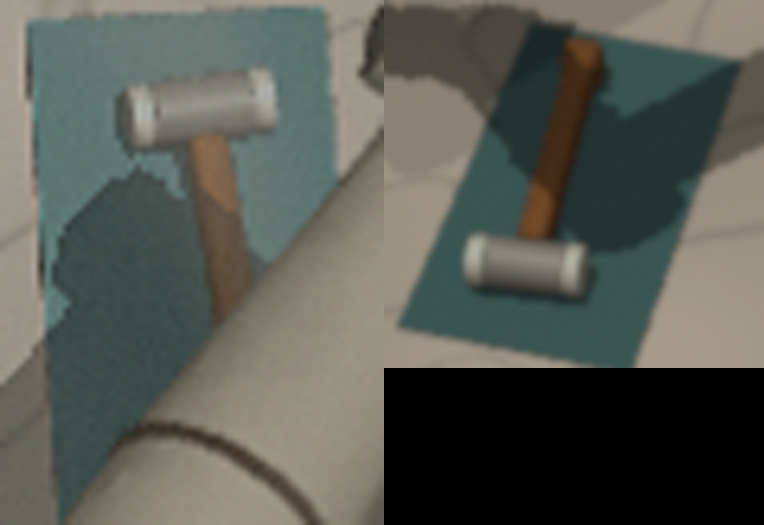

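```bash
python3 - <<'E'
from h import *
T=lambda X,Y,z=.064:at_z('top',165+(X-396)/4.4-.5,170+Y/4.4-.5,z)[:2]
S=lambda X,Y,z=.064:at_z('scene',335+X/4.4-.5,225+Y/4.4-.5,z)[:2]
ang=lambda a,b:np.degrees(np.arctan2(*(b-a)[::-1]))
print(ang(T(631,67),T(546,83)),ang(T(637,126),T(555,139)),ang(S(82,99),S(195,107)),ang(S(82,177),S(195,184)))
te=(T(458,107)+T(463,144))/2; se=(S(322,128)+S(318,168))/2
h=np.array([.5823,.2219]);d=np.array([-.2045,.9789])
for n,e in(('top',te),('scene',se)): print(n,'tip depth',(e-h)@d,'lat',(e-h)@[-.9789,-.2045])
en=(T(631,68)+T(638,126))/2; print('end depth',(en-h)@d,(en-h)@[-.9789,-.2045],'yaw end-tip',ang(en,te))
ne=(S(80,99)+S(80,177))/2; print('scene yaw end-tip',ang(ne,se))
for t in('powder_jar','tweezers','liquid_bottle','old_peg'):
    print(t,[np.round(np.array(x['location'])*[560,420],1) for x in spot_point('scene',t)[:1]])
print(sense()['time_s'])
E
```

```text
101.39712962973886 99.70532300821662 101.59417627127334 102.30292465477878
top tip depth 0.05949154404804759 lat -0.004243887119205524
scene tip depth 0.06115409958504737 lat 9.712456462238362e-05
end depth -0.08031598616459008 0.00012742737603712247 yaw end-tip 100.00897512245308
scene yaw end-tip 103.53049824678831
powder_jar [array([299.9, 309.5])]
tweezers [array([182.4, 220.7])]
liquid_bottle [array([419.6, 215.8])]
old_peg [array([240. , 295.8])]
25.35
```

```bash
python3 -c "
from station import finish_job,sense
print(finish_job())"
```

```text
the job is handed in; nothing more can be done
None
```

The job is handed in, with no verdict reported. It took about 25 s of the 67 s allowed.

**What I did:** I started the larger pale peg about 14 mm into the slot with no contact force and let go of it. With the mallet I then slid it in slowly to light resistance, drew back and tapped it four times at about 40 mm/s. The wrist force at the end of each tap read about 6, 15, 17 and 20 N. I laid the mallet back on its mat and moved the arm clear.

**Last checks:**
- **Seating:** the peg moved less than 0.05 pixels in the scene picture over the last two taps. Its tip sits about 60 mm deep in both cameras, and the block edges read 99.7 to 102.3° against the holder's 101.8°.
- **Mallet:** it lies flat on the mat, with its grip place by my estimate about 30 mm from the mat's middle.
- **Bystanders:** everything else looks to be where it was.

**Uncertain or disagreeing:**
- **Pressing force:** I could not measure how hard the peg presses on the holder by itself.
- **Tap peaks:** the force can only be read at the end of a move row, so the true peaks may be a little higher. The highest reading of 20 N is well below the 40 N limit.
- **Tip position across the slot:** the two cameras differ by about 4 mm here, which is near my reading error.
- **Tweezers:** the network's last look reported the mallet's position for them. By eye they are unmoved.

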